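# Gauge the walnut finishing blocks and pack them with separator sheets

## Task

Take the walnut finishing blocks that are out (two or three) one at a time, the longest first: press the end with the hang hole squarely on the middle of the gauge's spring pad so that the pad goes in well past halfway, turn the block end for end and press its plain end the same way, then lay it flat in the middle of the packing tray, lengthwise, before you gauge the next. Build one neat stack there, longest block at the bottom, with exactly one brown separator sheet lying centred and lengthwise between each block and the next, and none under the bottom block; a sheet that is not needed may stay on its rack. Do not disturb the rubber drum, the bore gauge or the glass jar.

Things in the scene. Friction and masses are not known exactly. Their poses are not given: they have to be found in the camera images.
- block_long: longest walnut finishing block, a flat bar 150 x 54 x 26 mm (0.07 to 0.2 kg), may be absent. Origin: centre of its underside; x along its length towards the end with the brass-rimmed dark hang hole (18 mm from that end, on the top face), z up
- block_long_hole_end (a point): centre of the end face next to the hang hole (75 mm from the block's centre along +x, 13 mm above its underside)
- block_long_plain_end (a point): centre of the opposite, plain end face (75 mm along -x, 13 mm above the underside)
- block_mid: middle-sized walnut finishing block, a flat bar 125 x 54 x 26 mm (0.07 to 0.2 kg), may be absent. Origin: centre of its underside; x along its length towards the end with the brass-rimmed dark hang hole (18 mm from that end, on the top face), z up
- block_mid_hole_end (a point): centre of the end face next to the hang hole (62.5 mm from the block's centre along +x, 13 mm above its underside)
- block_mid_plain_end (a point): centre of the opposite, plain end face (62.5 mm along -x, 13 mm above the underside)
- block_short: shortest walnut finishing block, a flat bar 100 x 54 x 26 mm (0.07 to 0.2 kg), may be absent. Origin: centre of its underside; x along its length towards the end with the brass-rimmed dark hang hole (18 mm from that end, on the top face), z up
- block_short_hole_end (a point): centre of the end face next to the hang hole (50 mm from the block's centre along +x, 13 mm above its underside)
- block_short_plain_end (a point): centre of the opposite, plain end face (50 mm along -x, 13 mm above the underside)
- sheet_1: stiff brown fibreboard separator sheet, 140 x 64 x 6 mm, 45 g; the two are alike. Origin: centre of its underside, x along its length. At the start it lies flat on a plinth of the rack, underside 25 mm above the counter, its edges overhanging the plinth (90 x 36 mm) by 25 mm at the ends and 14 mm at the sides
- sheet_2: stiff brown fibreboard separator sheet, 140 x 64 x 6 mm, 45 g; the two are alike. Origin: centre of its underside, x along its length. At the start it lies flat on a plinth of the rack, underside 25 mm above the counter, its edges overhanging the plinth (90 x 36 mm) by 25 mm at the ends and 14 mm at the sides
- rack: fixed aluminium sheet rack: base plate 170 x 210 x 4 mm on the counter with two plinths 90 x 36 mm rising to 25 mm, at y = +65 mm and -65 mm from its origin (centre of its underside)
- tray: fixed shallow plywood packing tray, 186 x 100 mm, floor top 6 mm above the counter. A lip at each end and four small stops along the long sides, all rising to 16 mm above the counter, leave room 174 x 70 mm for the bottom block; the stops stand 50 to 65 mm either side of the tray's middle, so that the long sides are open between them. Origin: centre of its underside (on the counter); x along its length
- gauge: fixed grey end gauge: housing 90 x 80 x 72 mm high, origin at the centre of its underside; x is the direction in which its spring pad is pushed. The pad stands in front of the housing (on its -x side)
- pad_face (a point): centre line of the face of the gauge's aluminium pad, 13 mm above the counter, 73 mm in front of the gauge's origin when out; it moves with the pad. The pad is 56 mm wide, spans heights 7 to 51 mm
- gauge_pad (a joint): how far the spring pad is pushed in, m: 0 out, 0.012 fully in; about 1 N to start and 6 N fully in, springs back
- drum: dark grey rubber sanding drum standing on end, 48 mm across, 75 mm high; bystander. Origin: centre of its underside
- bore_gauge: aluminium bore gauge, a 16 mm rod 200 mm long with a square grip, lying on the counter; bystander. Origin: under its middle
- jar: clear glass jar, open, 72 mm across, 80 mm high; bystander. Origin: centre of its underside
Mind the look-alikes: they are no part of the job. Leave any purple look-alike of the block_long alone. What is shaped like the block_short but orange is not meant.

How it is judged (in metres and radians):
On the way, in this order (a step that is already met when the one before it is completed fails the run):
1. the hole end of the long block is pressed square on the gauge pad, pushing it in at least 6 mm (contact force between block_long and gauge above 0.3 N and x of block_long_hole_end in the frame of gauge between -0.067 and -0.05 m and y of block_long_hole_end in the frame of gauge between -0.02 and 0.02 m and angle between the x axis of block_long and the x axis of gauge, either way round below 0.15 rad), for 0.1 s.
2. the plain end of the long block is pressed square on the gauge pad, pushing it in at least 6 mm (contact force between block_long and gauge above 0.3 N and x of block_long_plain_end in the frame of gauge between -0.067 and -0.05 m and y of block_long_plain_end in the frame of gauge between -0.02 and 0.02 m and angle between the x axis of block_long and the x axis of gauge, either way round below 0.15 rad), for 0.1 s.
3. the long block lies in the tray stack at a proper layer height (horizontal distance between block_long and tray below 0.018 m and angle between the x axis of block_long and the x axis of tray, either way round below 0.15 rad and angle between block_long's own z axis and vertical below 0.06 rad and (z of block_long in the frame of tray between 0.003 and 0.009 m or z of block_long in the frame of tray between 0.035 and 0.041 m or z of block_long in the frame of tray between 0.067 and 0.073 m) and linear speed of block_long below 0.03 m/s), for 0.2 s.
4. the hole end of the middle-sized block is pressed square on the gauge pad, pushing it in at least 6 mm (contact force between block_mid and gauge above 0.3 N and x of block_mid_hole_end in the frame of gauge between -0.067 and -0.05 m and y of block_mid_hole_end in the frame of gauge between -0.02 and 0.02 m and angle between the x axis of block_mid and the x axis of gauge, either way round below 0.15 rad), for 0.1 s.
5. the plain end of the middle-sized block is pressed square on the gauge pad, pushing it in at least 6 mm (contact force between block_mid and gauge above 0.3 N and x of block_mid_plain_end in the frame of gauge between -0.067 and -0.05 m and y of block_mid_plain_end in the frame of gauge between -0.02 and 0.02 m and angle between the x axis of block_mid and the x axis of gauge, either way round below 0.15 rad), for 0.1 s.
6. the middle-sized block lies in the tray stack at a proper layer height (horizontal distance between block_mid and tray below 0.018 m and angle between the x axis of block_mid and the x axis of tray, either way round below 0.15 rad and angle between block_mid's own z axis and vertical below 0.06 rad and (z of block_mid in the frame of tray between 0.003 and 0.009 m or z of block_mid in the frame of tray between 0.035 and 0.041 m or z of block_mid in the frame of tray between 0.067 and 0.073 m) and linear speed of block_mid below 0.03 m/s), for 0.2 s.
7. the hole end of the short block is pressed square on the gauge pad, pushing it in at least 6 mm (contact force between block_short and gauge above 0.3 N and x of block_short_hole_end in the frame of gauge between -0.067 and -0.05 m and y of block_short_hole_end in the frame of gauge between -0.02 and 0.02 m and angle between the x axis of block_short and the x axis of gauge, either way round below 0.15 rad), for 0.1 s.
8. the plain end of the short block is pressed square on the gauge pad, pushing it in at least 6 mm (contact force between block_short and gauge above 0.3 N and x of block_short_plain_end in the frame of gauge between -0.067 and -0.05 m and y of block_short_plain_end in the frame of gauge between -0.02 and 0.02 m and angle between the x axis of block_short and the x axis of gauge, either way round below 0.15 rad), for 0.1 s.
9. the short block lies in the tray stack at a proper layer height (horizontal distance between block_short and tray below 0.018 m and angle between the x axis of block_short and the x axis of tray, either way round below 0.15 rad and angle between block_short's own z axis and vertical below 0.06 rad and (z of block_short in the frame of tray between 0.003 and 0.009 m or z of block_short in the frame of tray between 0.035 and 0.041 m or z of block_short in the frame of tray between 0.067 and 0.073 m) and linear speed of block_short below 0.03 m/s), for 0.2 s.
At the end, for the whole second after the job is handed in: each block within 18 mm of the tray's middle, 0.15 rad of its length, flat, at rest, its underside 6, 38 or 70 mm (+-3) over the tray's underside (one sheet between blocks, none below), longer ones lower; each sheet likewise at 32 or 64 mm, or over 120 mm from the tray's middle (all of step 3 and all of step 6 and all of step 9 and z of each of block_mid, block_short in the frame of block_long above 0.02 m and z of block_short in the frame of block_mid above 0.02 m and ((horizontal distance between sheet_1 and tray below 0.018 m and angle between the x axis of sheet_1 and the x axis of tray, either way round below 0.15 rad and angle between sheet_1's own z axis and vertical below 0.06 rad and (z of sheet_1 in the frame of tray between 0.029 and 0.035 m or z of sheet_1 in the frame of tray between 0.061 and 0.067 m) and linear speed of sheet_1 below 0.03 m/s) or horizontal distance between sheet_1 and tray above 0.12 m) and ((horizontal distance between sheet_2 and tray below 0.018 m and angle between the x axis of sheet_2 and the x axis of tray, either way round below 0.15 rad and angle between sheet_2's own z axis and vertical below 0.06 rad and (z of sheet_2 in the frame of tray between 0.029 and 0.035 m or z of sheet_2 in the frame of tray between 0.061 and 0.067 m) and linear speed of sheet_2 below 0.03 m/s) or horizontal distance between sheet_2 and tray above 0.12 m)); the robot touches nothing.
It fails at once if the drum is moved by more than 30 mm (distance of drum from where it was at the start of the episode above 0.03 m).
It fails at once if the bore gauge is moved by more than 30 mm (distance of bore_gauge from where it was at the start of the episode above 0.03 m).
It fails at once if the jar is moved by more than 30 mm (distance of jar from where it was at the start of the episode above 0.03 m).
Of block_long, block_mid, block_short only 2 to 3 are there at a start; the rules pass over those that are not, and their reading is None.
At some moment in a run one of block_long may be knocked a few centimetres aside while the robot is not near it.
Once in a run the grip may slacken for a moment while it holds something.
It also fails if it takes over 210 s, if anything falls off the work surface, if the arm or the gripper's body presses on something with over 40 N, if the wrist force passes 120 N, or if a joint passes its speed limit or range.

## Robot

A 7-joint arm with a two-finger parallel gripper is mounted at the origin on the work surface. World frame = base frame: x ahead of the robot, y to its left, z up, the work surface at z = 0. Lengths are in mm, angles in rad, forces in N, time in s.
With the tool pointing down it reaches from about 400 to 875 mm from the base axis. Payload 4.4 kg.
Tool frame: the origin (TCP) lies at the very end of the fingers, on their centre line; the grasp point (between the pads) lies 19 mm behind it (ctrl.grip_point_offset is the distance from the TCP to the grasp point, in mm); z points along the fingers, y is the line along which they close (so a half turn about z gives the same grasp; the last joint's range is limited). The gripper opens to 85 mm and grips with 20 to 120 N. Pads are 22 mm wide; open, the fingers measure 114 mm over their backs; the gripper's body (76 mm by 85 mm) begins 54 mm behind the grasp point. The pads swing forward as they close: fully open they stand 13 mm farther back than shut.
Start: joints at [1.221, 0.628, 0.038, 1.517, -0.027, 0.996, -0.02], TCP at [182.031, -624.005, 231.313] pointing down, gripper open.
Joint ranges: [-3.06, 3.06], [-0.37, 2.12], [-1.25, 1.32], [0.18, 2.47], [-1.1, 4.24], [0.23, 1.98], [-2.94, 2.94]. Speed limits (rad/s): [2.57, 2.57, 3.14, 3.14, 3.14, 3.14, 3.14].

## Interface

Orientations are given as [roll, pitch, yaw] about the fixed x, y, z axes, in that order (R = Rz(yaw) Ry(pitch) Rx(roll)).
In Python, from cell import ctrl gives the robot as it stands.
- The arm moves only by the tool jog_arm, never from a script. Its argument "increments" is one flat list of numbers, 7 for each row, row after row: the finger opening in cm, from 0 to 8.54, then the shift along the tool's x, y, z in cm, then the turn, a rotation vector about the tool's x, y, z in degrees. In form: [fingers, x, y, z, rx, ry, rz, fingers, x, y, z, rx, ry, rz, ...]. A call has 1 to 20 rows; each row is the pose to reach, as a shift and turn from the pose commanded when the call began, along the tool's axes at that moment; what a row does not reach only later rows make up. A row lasts 1/10 s, in which the tool goes at most 50 mm and 8.59 degrees, less where a joint would pass 70% of its speed; a pose out of reach is approached as far as the arm can. A call with a gripper value outside its range is refused whole. The fingers move at their own pace and stop on an object; the grip force is fixed at half the most. Time passes only in rows, so rows that repeat a pose let the fingers close. It gives the time, the measured TCP pose, the force, the opening and the grip force at its end, in the units of the state.
- ctrl.read_state(): the state, without advancing time (a new reading comes with each control period).
- ctrl.get_image(name): name is "scene" or "top" or "wrist"; returns the picture (384x512x3 uint8, red, green, blue); there is no depth.
- ctrl.camera_params(name): a dict with "fx", "fy", "cx", "cy" (pixels), "distortion" ([k1, k2, p1, p2, k3] as OpenCV has them; the pictures are not rectified), "extrinsics" (4x4, takes a point from world to camera coordinates). Camera axes: x right, y down, z forward; pixel columns grow to the right and rows downward; lengths in mm; the calibration is good to about 2 mm. A picture is of the moment at which its call begins: read the wrist's pose just before it. camera_params takes no time and is no camera call; for the wrist camera it gives the pose at the moment of the call.
- ctrl.finish_job(): hands the job in; it is judged then, once.
The state is a dict: "clock": time; "qpos": joint angles; "qd": joint speeds; "tau": joint torques, N m; "eef_pos": TCP position; "tool_rot": TCP orientation; "force": force on the tool from outside, world axes, zero at the start; "torque": the same for the moment, N m; "width": finger opening in mm; "gripper_force": force on a finger pad.
Only numpy, scipy, OpenCV 4.12 (cv2) and the standard library are available. Lean on these libraries where they do the work, as an engineer would, in place of code of your own. Each camera call takes 0.05 s, during which the arm holds its last target. There are 200 camera calls.

## Working session

There is one attempt and no reset: what is moved stays moved. The work goes in short steps, Python scripts to look and compute and a tool call to move; the robot and the scene stay as the last step left them, time stands still between calls to the robot, and variables do not carry over. Pictures are saved under pics/ and viewed, at most 14 in all, crops included, and the job is handed in when it is done.

Besides the shell and the picture viewer there is one more tool, called after "Call:" as name(argument=value, ...), one argument or row to a line, values as JSON. jog_arm: Moves the arm, as the interface text tells. Its arguments: {"type":"object","properties":{"increments":{"type":"array","items":{"type":"number"}}},"required":["increments"]}

```bash
ls; mkdir -p pics; python3 - <<'E'
from cell import ctrl
import cv2,numpy as np
s=ctrl.read_state();print({k:np.round(v,3).tolist() for k,v in s.items()})
for n in("top","scene"):
    im=ctrl.get_image(n);cv2.imwrite(f"pics/{n}0.png",im[:,:,::-1])
    p=ctrl.camera_params(n);print(n,{k:np.round(v,3).tolist() for k,v in p.items()})
E
```

```text
pics
{'clock': 0.0, 'qpos': [1.221, 0.629, 0.038, 1.518, -0.027, 0.996, -0.02], 'qd': [-0.0, 0.0, -0.002, 0.001, -0.0, 0.001, 0.001], 'tau': [0.001, -56.34, 1.226, -19.345, 0.011, 0.01, -0.0], 'eef_pos': [181.86, -623.406, 230.416], 'tool_rot': [-3.14, 0.0, 0.284], 'force': [0.258, 0.038, -0.404], 'torque': [0.002, 0.03, 0.006], 'gripper_force': 0.0, 'width': 85.589}
top {'fx': 359.422, 'fy': 359.422, 'cx': 253.181, 'cy': 193.628, 'distortion': [-0.025, 0.0, 0.0, 0.0, 0.0], 'extrinsics': [[-0.014, -1.0, -0.023, 84.497], [-0.996, 0.016, -0.09, 595.098], [0.09, 0.021, -0.996, 1012.791], [0.0, 0.0, 0.0, 1.0]]}
scene {'fx': 418.555, 'fy': 418.555, 'cx': 249.947, 'cy': 199.843, 'distortion': [-0.052, 0.0, 0.0, 0.0, 0.0], 'extrinsics': [[0.769, 0.64, 0.008, -484.063], [0.546, -0.65, -0.528, -239.323], [-0.333, 0.41, -0.849, 1406.119], [0.0, 0.0, 0.0, 1.0]]}
```

View pics/top0.png

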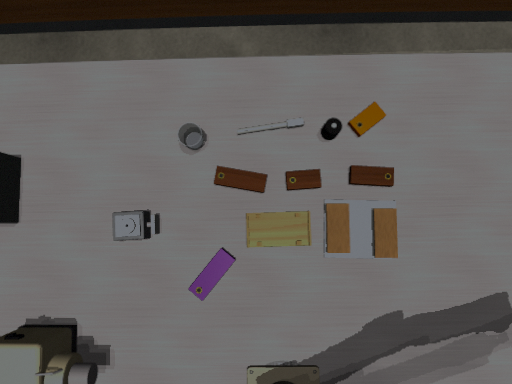

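View pics/scene0.png

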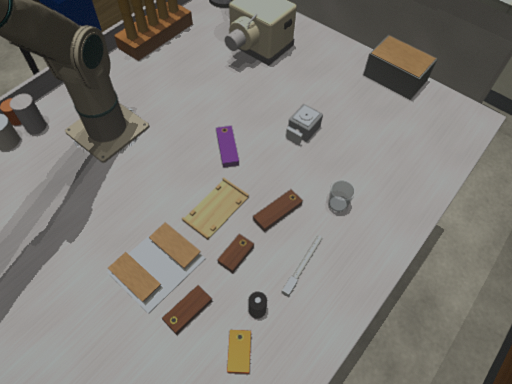

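Top view: walnut blocks at (241,179) long with its hole on the left, (303,180) short with its hole on the left, and (371,176) mid with its hole on the right. The look-alikes are purple (212,274) and orange (367,119). The gauge is at (130,226) with its pad at (157,224), the tray at (278,229), and the sheets at (338,228) and (385,232). The jar (193,137), bore gauge (270,126) and drum (332,128) are bystanders.

```bash
cat > h.py <<'E'
from cell import ctrl
import cv2,numpy as np
def par(n):
    p=ctrl.camera_params(n)
    K=np.array([[p['fx'],0,p['cx']],[0,p['fy'],p['cy']],[0,0,1.]])
    return K,np.array(p['distortion']),np.array(p['extrinsics'])
def cast(P,px,z):
    K,d,E=P
    u=cv2.undistortPoints(np.array(px,float).reshape(-1,1,2),K,d).reshape(-1,2)
    R,t=E[:3,:3],E[:3,3];c=-R.T@t
    r=np.c_[u,np.ones(len(u))]@R
    return c+r*((z-c[2])/r[:,2])[:,None]
def proj(P,pts):
    K,d,E=P
    return cv2.projectPoints(np.array(pts,float).reshape(-1,1,3),cv2.Rodrigues(E[:3,:3])[0],E[:3,3],K,d)[0].reshape(-1,2)
def masks(im):
    h=cv2.cvtColor(im,cv2.COLOR_RGB2HSV);return h
def rects(P,mask,z,amin=200):
    """min-area rectangles of blobs, measured on plane z: (centre, len, wid, angle of length)"""
    o=[]
    for c in cv2.findContours(mask,cv2.RETR_EXTERNAL,cv2.CHAIN_APPROX_NONE)[0]:
        if cv2.contourArea(c)<amin: continue
        w=cast(P,c.reshape(-1,2),z)[:,:2].astype(np.float32)
        (cx,cy),(a,b),_=r=cv2.minAreaRect(w);bx=cv2.boxPoints(r)
        e=max((bx[1]-bx[0],bx[2]-bx[1]),key=np.linalg.norm)
        m=cv2.moments(c)
        o.append((round(cx,1),round(cy,1),round(max(a,b),1),round(min(a,b),1),round(np.degrees(np.arctan2(e[1],e[0]))%180,1),int(m['m10']/m['m00']),int(m['m01']/m['m00'])))
    return o
E
python3 - <<'E'
from h import *
im=cv2.imread("pics/top0.png")[:,:,::-1].copy();P=par("top")
print("cam",-P[2][:3,:3].T@P[2][:3,3])
h=cv2.cvtColor(im,cv2.COLOR_RGB2HSV)
for x in [(241,182),(226,183),(310,180),(370,176),(370,184),(278,229),(338,228),(385,232),(157,224),(130,226),(360,228)]: print(x,h[x[1],x[0]])
cv2.imwrite("pics/c1.png",cv2.resize(cv2.imread("pics/top0.png")[100:265,105:405],None,fx=2.6,fy=2.6,interpolation=2))
E
```

```text
cam [ 502.73557265   53.36486868 1063.68997113]
(241, 182) [ 11 191  68]
(226, 183) [ 11 190  67]
(310, 180) [ 10 178  63]
(370, 176) [ 11 182  63]
(370, 184) [ 13 218  34]
(278, 229) [ 22 112 116]
(338, 228) [ 16 148 107]
(385, 232) [ 16 147 104]
(157, 224) [ 0  0 31]
(130, 226) [108  20 125]
(360, 228) [108  21 124]
```

View pics/c1.png

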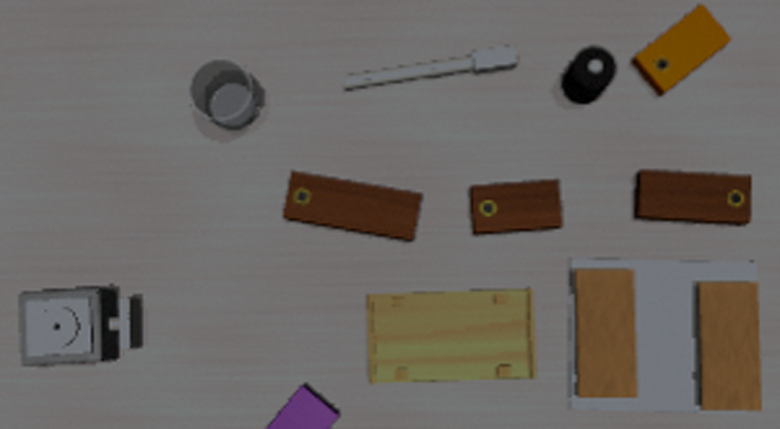

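The crop confirms three walnut blocks: the longest at left (hole left), the short one in the middle (hole left), and the mid one at right (hole right). The pad faces right (-y), so gauge x points to +y. Orange and purple are look-alikes.

```bash
python3 - <<'E'
from h import *
im=cv2.imread("pics/top0.png")[:,:,::-1].copy();P=par("top")
h=cv2.cvtColor(im,cv2.COLOR_RGB2HSV)
roi=np.zeros(h.shape[:2],np.uint8);roi[100:310,100:405]=255
def m(lo,hi): return cv2.inRange(h,np.array(lo),np.array(hi))&roi
wal=cv2.morphologyEx(m((5,130,48),(15,255,95)),cv2.MORPH_CLOSE,np.ones((5,5)))
for r in rects(P,wal,26): print("walnut",r)
for r in rects(P,m((12,110,85),(18,190,140)),31): print("sheet",r)
for r in rects(P,m((19,70,60),(30,200,200)),14): print("tray",r)
for r in rects(P,m((140,60,30),(160,255,255)),26): print("purple",r)
for r in rects(P,m((8,200,100),(25,255,255)),26): print("orange",r)
# gauge top: grey low-sat bright in roi
g=m((95,10,70),(125,60,255));g[:,165:]=0
for r in rects(P,g,72,100): print("gaugetop",r)
g=m((95,10,70),(125,60,255));g[:,:300]=0
for r in rects(P,cv2.morphologyEx(g,cv2.MORPH_CLOSE,np.ones((45,45))),4,100): print("rack",r)
d=m((0,0,0),(180,255,45));d[:,150:]&=255;d[:,165:]=0;d[:200]=0
for r in rects(P,d,51,30): print("pad/dark z51",r)
for n,px in dict(jar=(193,140),drum=(332,128),bgR=(303,123),bgL=(238,132)).items(): print(n,cast(P,[px],10)[0][:2].round())
E
```

```text
walnut (636.6, -69.7, 95.9, 50.4, np.float32(93.2), 303, 179)
walnut (644.7, -269.2, 121.9, 50.2, np.float32(85.8), 371, 175)
walnut (640.4, 113.7, 146.5, 50.8, np.float32(78.9), 239, 178)
sheet (478.0, -299.2, 135.9, 63.1, np.float32(179.1), 385, 232)
sheet (494.2, -164.0, 136.7, 61.4, np.float32(179.6), 337, 227)
tray (494.5, 4.9, 185.8, 98.8, np.float32(90.5), 278, 227)
purple (368.4, 198.1, 150.1, 54.0, np.float32(140.5), 211, 273)
orange (814.4, -263.6, 97.2, 50.7, np.float32(127.7), 367, 118)
gaugetop (508.3, 428.2, 71.6, 70.7, np.float32(1.1), 126, 225)
rack (484.7, -231.4, 314.5, 249.9, np.float32(169.2), 350, 228)
pad/dark z51 (512.4, 350.1, 50.8, 8.6, np.float32(0.6), 156, 223)
pad/dark z51 (511.7, 378.3, 76.8, 18.3, np.float32(3.1), 146, 224)
jar [762. 254.]
drum [ 791. -162.]
bgR [808. -76.]
bgL [784. 119.]
```

```bash
cat >> h.py <<'E'
from scipy.spatial.transform import Rotation as Ro
def plan(*targets):
    """targets (x,y,z,yaw_deg) tool down -> increments from the present pose"""
    s=ctrl.read_state();R=Ro.from_euler('xyz',s['tool_rot']);p=np.array(s['eef_pos'])
    print('t',round(s['clock'],2),'pos',np.round(p,1),'rpy',np.round(np.degrees(s['tool_rot']),1),'w',round(s['width'],1),'F',np.round(s['force'],1),'q',np.round(s['qpos'],2))
    for t in targets:
        d=R.inv().apply(np.array(t[:3])-p)/10
        r=np.degrees((R.inv()*Ro.from_euler('xyz',[180,0,t[3]],degrees=True)).as_rotvec())
        print(t,'->',np.round(d,2).tolist(),np.round(r,1).tolist())
E
python3 - <<'E'
from h import *
plan((640.4,113.7,80,78.9),(640.4,113.7,4,78.9))
E
```

```text
t 0.1 pos [ 181.9 -623.4  230.5] rpy [-179.9    0.    16.3] w 85.3 F [-0.5 -0.3 -0. ] q [ 1.22  0.63  0.04  1.52 -0.03  1.   -0.02]
(640.4, 113.7, 80, 78.9) -> [64.66, -57.9, 15.15] [-0.1, -0.1, -62.6]
(640.4, 113.7, 4, 78.9) -> [64.66, -57.89, 22.75] [-0.1, -0.1, -62.6]
```

Call:
jog_arm(
  increments=[8.5, 64.7, -57.9, 13, 0, 0, -62.6, 8.5, 64.7, -57.9, 13, 0, 0, -62.6, 8.5, 64.7, -57.9, 13, 0, 0, -62.6, 8.5, 64.7, -57.9, 13, 0, 0, -62.6, 8.5, 64.7, -57.9, 13, 0, 0, -62.6, 8.5, 64.7, -57.9, 13, 0, 0, -62.6, 8.5, 64.7, -57.9, 13, 0, 0, -62.6, 8.5, 64.7, -57.9, 13, 0, 0, -62.6, 8.5, 64.7, -57.9, 13, 0, 0, -62.6, 8.5, 64.7, -57.9, 13, 0, 0, -62.6, 8.5, 64.7, -57.9, 13, 0, 0, -62.6, 8.5, 64.7, -57.9, 13, 0, 0, -62.6, 8.5, 64.7, -57.9, 13, 0, 0, -62.6, 8.5, 64.7, -57.9, 13, 0, 0, -62.6, 8.5, 64.7, -57.9, 13, 0, 0, -62.6, 8.5, 64.7, -57.9, 13, 0, 0, -62.6, 8.5, 64.7, -57.9, 13, 0, 0, -62.6, 8.5, 64.7, -57.9, 13, 0, 0, -62.6, 8.5, 64.7, -57.9, 13, 0, 0, -62.6, 8.5, 64.7, -57.9, 13, 0, 0, -62.6],
)

```text
clock: 2.1
eef_pos: [640.3, 113.1, 100.4]
tool_rot: [-3.14, 0.001, 1.378]
force: [-1.5, -1.1, -0.0]
width: 85.2
gripper_force: 0.0
```

```bash
cat >> h.py <<'E'
def wal(n,roi=None,z=26,amin=200):
    P=par(n);im=ctrl.get_image(n);h=cv2.cvtColor(im,cv2.COLOR_RGB2HSV)
    m=cv2.morphologyEx(cv2.inRange(h,np.array((3,120,40)),np.array((15,255,100))),cv2.MORPH_CLOSE,np.ones((5,5)))
    if roi: k=np.zeros_like(m);k[roi[0]:roi[1],roi[2]:roi[3]]=255;m&=k
    for r in rects(P,m,z,amin): print(n,r)
    return im
E
python3 - <<'E'
from h import *
im=wal("wrist",amin=1500);cv2.imwrite("pics/w1.png",im[:,:,::-1])
plan((640.4,113.7,4,78.9))
E
```

```text
wrist (643.5, 108.4, 92.8, 42.9, np.float32(64.9), 256, 207)
t 2.15 pos [640.2 111.5 100.8] rpy [-1.799e+02  1.000e-01  7.880e+01] w 85.1 F [-0.6 -0.1 -0.3] q [-0.12  0.78 -0.17  1.62  0.18  0.75 -0.57]
(640.4, 113.7, 4, 78.9) -> [0.24, -0.01, 9.68] [-0.1, 0.1, -0.1]
```

View pics/w1.png

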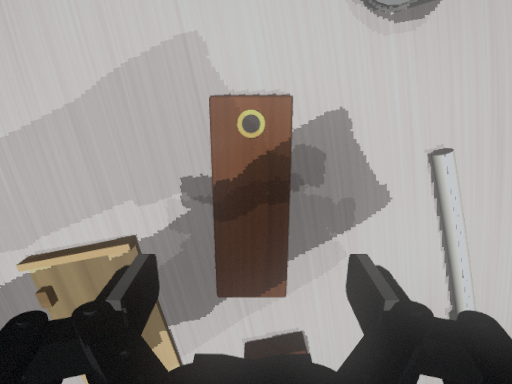

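The wrist view shows the long block centred between the fingers (columns 210–293, hole at (251,124)), aligned with the tool. Descending and gripping.

Call:
jog_arm(
  increments=[8.5, 0.2, 0, 4, 0, 0, 0, 8.5, 0.2, 0, 8, 0, 0, 0, 8.5, 0.2, 0, 9.6, 0, 0, 0, 8.5, 0.2, 0, 9.6, 0, 0, 0, 4, 0.2, 0, 9.6, 0, 0, 0, 4, 0.2, 0, 9.6, 0, 0, 0, 4, 0.2, 0, 9.6, 0, 0, 0, 4, 0.2, 0, 9.6, 0, 0, 0, 4, 0.2, 0, 9.6, 0, 0, 0, 4, 0.2, 0, 9.6, 0, 0, 0, 4, 0.2, 0, 9.6, 0, 0, 0, 4, 0.2, 0, 9.6, 0, 0, 0],
)

```text
clock: 3.35
eef_pos: [643.0, 115.1, 7.8]
tool_rot: [3.138, -0.001, 1.376]
force: [-0.9, -0.5, 6.0]
width: 52.4
gripper_force: 65.3
```

```bash
python3 - <<'E'
from h import *
plan((640,114,54,79),(512,240,54,90.5))
E
```

```text
t 3.35 pos [643.  115.1   7.8] rpy [ 1.798e+02 -1.000e-01  7.880e+01] w 52.4 F [-0.9 -0.5  6. ] q [-0.14  0.92 -0.14  1.65  0.21  0.59 -0.59]
(640, 114, 54, 79) -> [-0.17, -0.26, -4.62] [0.2, -0.1, -0.2]
(512, 240, 54, 90.5) -> [9.72, -15.25, -4.66] [0.2, -0.0, -11.7]
```

Call:
jog_arm(
  increments=[4, 0, 0, -2, 0, 0, 0, 4, 0, 0, -4.6, 0, 0, 0, 4, 1, -1.5, -4.6, 0, 0, -1, 4, 3, -4.5, -4.6, 0, 0, -3.5, 4, 5, -7.6, -4.6, 0, 0, -6, 4, 7, -10.7, -4.6, 0, 0, -8.5, 4, 8.7, -13.7, -4.6, 0, 0, -11, 4, 9.7, -15.2, -4.6, 0, 0, -11.7, 4, 9.7, -15.2, -4.6, 0, 0, -11.7, 4, 9.7, -15.2, -4.6, 0, 0, -11.7],
)

```text
clock: 4.35
eef_pos: [512.0, 239.4, 52.1]
tool_rot: [3.14, -0.0, 1.581]
force: [1.5, -0.1, -1.5]
width: 52.5
gripper_force: 64.3
```

```bash
cat >> h.py <<'E'
def snap(n,f,box=None,k=1):
    im=ctrl.get_image(n)[:,:,::-1]
    if box: im=im[box[0]:box[1],box[2]:box[3]]
    cv2.imwrite("pics/"+f+".png",cv2.resize(im,None,fx=k,fy=k,interpolation=2))
E
python3 - <<'E'
from h import *
snap("scene","s1",(60,260,180,400),2.5);snap("wrist","w2")
plan((512,264,8,90.5),(512,279,8,90.5))
E
```

```text
t 4.45 pos [512.7 238.1  51.7] rpy [179.9   0.   90.4] w 52.6 F [-0.2 -0.8 -1.9] q [-0.38  0.77 -0.16  1.89  0.24  0.5  -0.7 ]
(512, 264, 8, 90.5) -> [2.59, -0.06, 4.37] [0.1, 0.0, -0.1]
(512, 279, 8, 90.5) -> [4.09, -0.05, 4.37] [0.1, 0.0, -0.1]
```

View pics/s1.png

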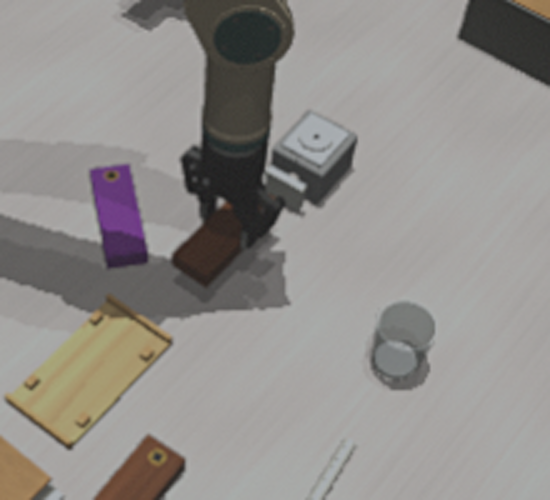

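The scene view shows the long block held level in the gripper, with its far end facing the gauge pad at (285,185). The other objects are undisturbed.

Call:
jog_arm(
  increments=[4, 0, 0, 2, 0, 0, 0, 4, 1.2, 0, 4, 0, 0, 0, 4, 2, 0, 4, 0, 0, 0, 4, 2.6, 0, 4, 0, 0, 0, 4, 3.1, 0, 4, 0, 0, 0, 4, 3.1, 0, 4, 0, 0, 0],
)

```text
clock: 5.05
eef_pos: [511.5, 271.7, 12.3]
tool_rot: [3.14, -0.002, 1.581]
force: [-0.2, -0.1, -1.3]
width: 52.2
gripper_force: 64.2
```

```bash
python3 - <<'E'
from h import *
plan((512,279,11,90.5))
snap("scene","s2",(85,155,270,350),7)
E
```

```text
t 5.05 pos [511.5 271.7  12.3] rpy [ 1.799e+02 -1.000e-01  9.060e+01] w 52.2 F [-0.2 -0.1 -1.3] q [-0.45  0.84 -0.14  1.86  0.24  0.45 -0.75]
(512, 279, 11, 90.5) -> [0.73, 0.06, 0.13] [0.1, -0.1, 0.1]
```

View pics/s2.png

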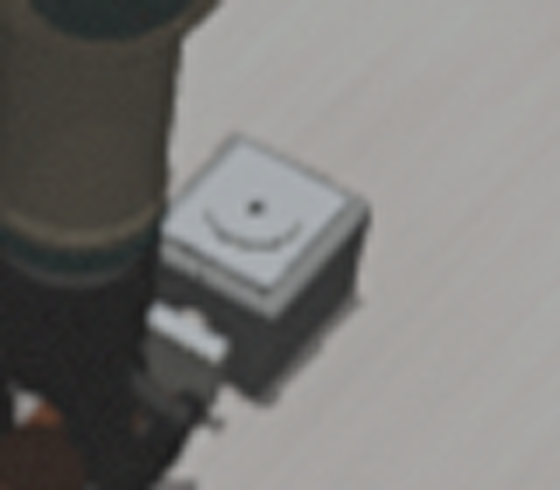

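The pad at (185,330) still stands out from the housing and there is no contact force, so I advance in small steps.

Call:
jog_arm(
  increments=[4, 0.4, 0, 0, 0, 0, 0, 4, 0.4, 0, 0, 0, 0, 0, 4, 0.4, 0, 0, 0, 0, 0],
)

```text
clock: 5.4
eef_pos: [510.8, 274.5, 11.5]
tool_rot: [3.141, -0.0, 1.581]
force: [-0.2, 0.0, -2.4]
width: 52.4
gripper_force: 64.2
```

Call:
jog_arm(
  increments=[4, 0.4, 0, 0, 0, 0, 0, 4, 0.4, 0, 0, 0, 0, 0, 4, 0.4, 0, 0, 0, 0, 0],
)

```text
clock: 5.7
eef_pos: [510.6, 278.7, 11.3]
tool_rot: [-3.142, -0.0, 1.581]
force: [0.9, 0.2, -1.4]
width: 52.6
gripper_force: 64.2
```

Call:
jog_arm(
  increments=[4, 0.4, 0, 0, 0, 0, 0, 4, 0.4, 0, 0, 0, 0, 0, 4, 0.4, 0, 0, 0, 0, 0],
)

```text
clock: 6.0
eef_pos: [510.7, 282.2, 11.2]
tool_rot: [-3.142, 0.001, 1.58]
force: [0.5, -1.5, -0.4]
width: 52.2
gripper_force: 64.3
```

Call:
jog_arm(
  increments=[4, 0.4, 0, 0, 0, 0, 0, 4, 0.4, 0, 0, 0, 0, 0, 4, 0.4, 0, 0, 0, 0, 0],
)

```text
clock: 6.3
eef_pos: [510.5, 286.0, 11.2]
tool_rot: [-3.141, 0.001, 1.58]
force: [0.0, -2.2, -0.9]
width: 52.6
gripper_force: 64.3
```

Call:
jog_arm(
  increments=[4, 0.3, 0, 0, 0, 0, 0, 4, 0.3, 0, 0, 0, 0, 0, 4, 0.3, 0, 0, 0, 0, 0],
)

```text
clock: 6.6
eef_pos: [510.4, 289.0, 11.2]
tool_rot: [-3.141, 0.001, 1.581]
force: [-0.2, -4.0, -1.3]
width: 52.5
gripper_force: 64.3
```

Call:
jog_arm(
  increments=[4, 0.2, 0, 0, 0, 0, 0, 4, 0.2, 0, 0, 0, 0, 0, 4, 0.2, 0, 0, 0, 0, 0],
)

```text
clock: 6.9
eef_pos: [510.3, 291.0, 11.2]
tool_rot: [-3.141, 0.001, 1.581]
force: [-0.5, -4.2, -0.5]
width: 52.6
gripper_force: 64.4
```

```bash
python3 - <<'E'
from h import *
f=[]
for i in range(4): f.append(ctrl.read_state()['force']);ctrl.get_image("top")
print(np.mean(f,0),f)
plan()
snap("scene","s3",(85,155,270,350),7)
E
```

```text
[-0.63881903 -4.05110906 -1.34478823] [array([-0.48432657, -4.19471756, -0.51259629]), array([-0.4906477 , -3.72887158, -1.62006371]), array([-0.97914522, -3.97330086, -1.56667111]), array([-0.60115663, -4.30754624, -1.67982182])]
t 7.1 pos [510.3 291.2  11.2] rpy [-180.     0.    90.6] w 52.6 F [-0.8 -4.4 -1.2] q [-0.48  0.85 -0.14  1.84  0.23  0.47 -0.77]
```

View pics/s3.png

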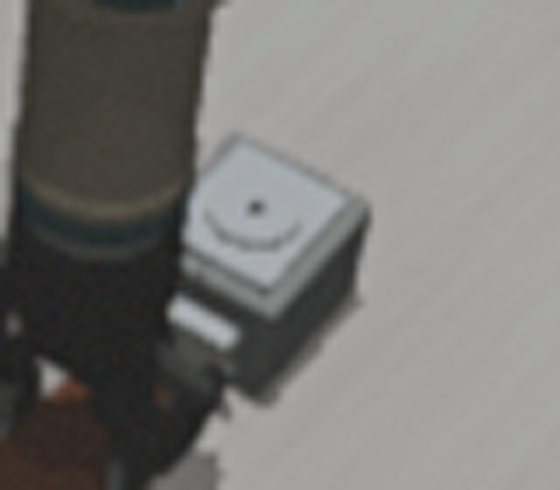

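The pad has moved visibly towards the housing (now at (205,325)). 4.1 N means about 7 mm in, so I push 2 mm further for margin and then back off.

Call:
jog_arm(
  increments=[4, 0.2, 0, 0, 0, 0, 0, 4, 0.2, 0, 0, 0, 0, 0, 4, 0.2, 0, 0, 0, 0, 0, 4, 0.2, 0, 0, 0, 0, 0],
)

```text
clock: 7.55
eef_pos: [510.2, 292.9, 11.2]
tool_rot: [-3.141, 0.001, 1.581]
force: [0.1, -5.1, -0.1]
width: 52.4
gripper_force: 64.3
```

```bash
python3 - <<'E'
from h import *
plan((511,225,45,90.5),(511,225,45,179),(511,225,45,-90))
E
```

```text
t 7.55 pos [510.2 292.9  11.2] rpy [-1.80e+02  1.00e-01  9.06e+01] w 52.4 F [ 0.1 -5.1 -0.1] q [-0.48  0.85 -0.14  1.83  0.23  0.47 -0.77]
(511, 225, 45, 90.5) -> [-6.8, 0.01, -3.37] [-0.0, 0.1, 0.1]
(511, 225, 45, 179) -> [-6.8, 0.01, -3.37] [-0.1, 0.0, -88.4]
(511, 225, 45, -90) -> [-6.8, 0.01, -3.37] [-0.1, -0.1, -179.4]
```

Call:
jog_arm(
  increments=[4, -1.5, 0, 0, 0, 0, 0, 4, -3.5, 0, -1.5, 0, 0, 0, 4, -6.8, 0, -3.4, 0, 0, 0, 4, -6.8, 0, -3.4, 0, 0, -6, 4, -6.8, 0, -3.4, 0, 0, -13, 4, -6.8, 0, -3.4, 0, 0, -21, 4, -6.8, 0, -3.4, 0, 0, -29, 4, -6.8, 0, -3.4, 0, 0, -37, 4, -6.8, 0, -3.4, 0, 0, -45, 4, -6.8, 0, -3.4, 0, 0, -53, 4, -6.8, 0, -3.4, 0, 0, -61, 4, -6.8, 0, -3.4, 0, 0, -69, 4, -6.8, 0, -3.4, 0, 0, -77, 4, -6.8, 0, -3.4, 0, 0, -85, 4, -6.8, 0, -3.4, 0, 0, -93, 4, -6.8, 0, -3.4, 0, 0, -101, 4, -6.8, 0, -3.4, 0, 0, -109, 4, -6.8, 0, -3.4, 0, 0, -116, 4, -6.8, 0, -3.4, 0, 0, -120, 4, -6.8, 0, -3.4, 0, 0, -120],
)

```text
clock: 9.55
eef_pos: [511.8, 226.4, 45.8]
tool_rot: [3.139, 0.003, -2.609]
force: [-0.1, -0.8, -1.0]
width: 52.5
gripper_force: 64.3
```

```bash
python3 - <<'E'
from h import *
plan((511,235,45,-89.5),(511,276,11.5,-89.5))
E
```

```text
t 9.55 pos [511.8 226.4  45.8] rpy [ 1.799e+02  1.000e-01 -1.495e+02] w 52.5 F [-0.1 -0.8 -1. ] q [-0.03  0.87 -0.7   1.9   0.87  0.7   0.84]
(511, 235, 45, -89.5) -> [-0.37, 0.78, 0.08] [0.0, 0.2, -60.0]
(511, 276, 11.5, -89.5) -> [-2.44, 4.31, 3.44] [0.0, 0.2, -60.0]
```

Call:
jog_arm(
  increments=[4, -0.4, 0.8, 0, 0, 0, -8, 4, -0.4, 0.8, 0, 0, 0, -16, 4, -0.4, 0.8, 0, 0, 0, -24, 4, -0.4, 0.8, 0, 0, 0, -32, 4, -0.4, 0.8, 0, 0, 0, -40, 4, -0.4, 0.8, 0, 0, 0, -48, 4, -0.4, 0.8, 0, 0, 0, -55, 4, -0.4, 0.8, 0.5, 0, 0, -60, 4, -0.4, 0.8, 1.5, 0, 0, -60, 4, -1, 1.5, 2.5, 0, 0, -60, 4, -1.6, 2.7, 3.4, 0, 0, -60, 4, -2.1, 3.7, 3.4, 0, 0, -60, 4, -2.4, 4.2, 3.4, 0, 0, -60, 4, -2.4, 4.2, 3.4, 0, 0, -60],
)

```text
clock: 10.95
eef_pos: [510.1, 276.4, 11.8]
tool_rot: [-3.141, 0.002, -1.559]
force: [0.8, 0.7, -1.2]
width: 52.6
gripper_force: 64.3
```

```bash
python3 - <<'E'
from h import *
plan((510.5,287,11.5,-89.5))
E
```

```text
t 10.95 pos [510.1 276.4  11.8] rpy [-1.80e+02  1.00e-01 -8.93e+01] w 52.6 F [ 0.8  0.7 -1.2] q [-0.02  1.03 -0.89  1.85  1.09  0.85  1.66]
(510.5, 287, 11.5, -89.5) -> [-1.06, -0.05, 0.04] [-0.0, 0.1, 0.2]
```

Call:
jog_arm(
  increments=[4, -0.4, 0, 0, 0, 0, 0, 4, -0.7, 0, 0, 0, 0, 0, 4, -0.9, 0, 0, 0, 0, 0, 4, -1, 0, 0, 0, 0, 0, 4, -1, 0, 0, 0, 0, 0],
)

```text
clock: 11.45
eef_pos: [510.5, 283.1, 11.3]
tool_rot: [-3.142, -0.001, -1.561]
force: [0.9, -2.5, -0.7]
width: 52.7
gripper_force: 64.4
```

Call:
jog_arm(
  increments=[4, -0.2, 0, 0, 0, 0, 0, 4, -0.2, 0, 0, 0, 0, 0, 4, -0.2, 0, 0, 0, 0, 0],
)

```text
clock: 11.75
eef_pos: [510.4, 285.3, 11.2]
tool_rot: [3.142, -0.001, -1.561]
force: [-0.4, -3.4, 0.1]
width: 52.3
gripper_force: 64.5
```

Call:
jog_arm(
  increments=[4, -0.2, 0, 0, 0, 0, 0, 4, -0.4, 0, 0, 0, 0, 0, 4, -0.4, 0, 0, 0, 0, 0, 4, -0.4, 0, 0, 0, 0, 0],
)

```text
clock: 12.15
eef_pos: [510.2, 289.4, 11.2]
tool_rot: [3.141, -0.001, -1.561]
force: [-0.8, -4.7, 0.4]
width: 52.4
gripper_force: 64.5
```

```bash
python3 - <<'E'
from h import *
f=[]
for i in range(3): f.append(ctrl.read_state()['force']);ctrl.get_image("top")
print(np.mean(f,0))
plan((511,225,45,-89.5),(494.5,4.9,60,90.5))
E
```

```text
[-1.23593288 -5.41517321  0.21595516]
t 12.3 pos [510.2 289.3  11.2] rpy [ 1.80e+02 -1.00e-01 -8.94e+01] w 52.3 F [-0.4 -5.5  0.3] q [-0.05  1.04 -0.89  1.83  1.08  0.86  1.66]
(511, 225, 45, -89.5) -> [6.43, -0.01, -3.38] [0.0, -0.1, 0.1]
(494.5, 4.9, 60, 90.5) -> [28.43, 1.85, -4.85] [0.1, 0.0, -179.9]
```

Call:
jog_arm(
  increments=[4, 1.5, 0, 0, 0, 0, 0, 4, 4, 0, -1.5, 0, 0, 0, 4, 7, 0, -3.4, 0, 0, 0, 4, 8, 0, -4.8, 0, 0, 8, 4, 9.5, 0, -4.8, 0, 0, 16, 4, 11, 0, -4.8, 0, 0, 24, 4, 12.5, 0.2, -4.8, 0, 0, 32, 4, 14, 0.4, -4.8, 0, 0, 40, 4, 15.5, 0.6, -4.8, 0, 0, 48, 4, 17, 0.8, -4.8, 0, 0, 56, 4, 18.5, 1, -4.8, 0, 0, 64, 4, 20, 1.2, -4.8, 0, 0, 72, 4, 21.5, 1.4, -4.8, 0, 0, 80, 4, 23, 1.6, -4.8, 0, 0, 88, 4, 24.5, 1.8, -4.8, 0, 0, 96, 4, 26, 1.8, -4.8, 0, 0, 104, 4, 27, 1.8, -4.8, 0, 0, 112, 4, 28, 1.8, -4.8, 0, 0, 120, 4, 28.2, 1.8, -4.8, 0, 0, 126, 4, 28.2, 1.8, -4.8, 0, 0, 126],
)

```text
clock: 14.3
eef_pos: [495.9, 8.0, 59.7]
tool_rot: [3.139, 0.001, 2.522]
force: [-0.1, -0.0, -1.8]
width: 52.4
gripper_force: 64.3
```

```bash
python3 - <<'E'
from h import *
plan((494.5,6.6,80,90.5),(494.5,6.6,14,90.5))
E
```

```text
t 14.3 pos [495.9   8.   59.7] rpy [1.799e+02 1.000e-01 1.445e+02] w 52.4 F [-0.1 -0.  -1.8] q [ 0.21  0.73 -0.42  2.07  0.65  0.47  0.25]
(494.5, 6.6, 80, 90.5) -> [0.03, -0.19, -2.03] [0.2, -0.0, 54.0]
(494.5, 6.6, 14, 90.5) -> [0.04, -0.2, 4.57] [0.2, -0.0, 54.0]
```

Call:
jog_arm(
  increments=[4, 0, -0.2, -2, 0, 0, 8, 4, 0, -0.2, -2, 0, 0, 16, 4, 0, -0.2, -2, 0, 0, 24, 4, 0, -0.2, -2, 0, 0, 32, 4, 0, -0.2, -2, 0, 0, 40, 4, 0, -0.2, -2, 0, 0, 48, 4, 0, -0.2, -2, 0, 0, 54, 4, 0, -0.2, -2, 0, 0, 54, 4, 0, -0.2, -2, 0, 0, 54],
)

```text
clock: 15.2
eef_pos: [494.2, 6.8, 79.4]
tool_rot: [3.141, -0.001, 1.585]
force: [0.2, 0.6, -1.1]
width: 52.4
gripper_force: 64.3
```

```bash
python3 - <<'E'
from h import *
plan((494.5,6.6,14,90.5))
P=par("wrist");snap("wrist","w3")
np.save("w3P.npy",np.array([P[0].tolist(),0],dtype=object),allow_pickle=True)
import pickle;pickle.dump(P,open("w3.pkl","wb"))
E
```

```text
t 15.2 pos [494.2   6.8  79.4] rpy [180.   -0.   90.8] w 52.4 F [ 0.2  0.6 -1.1] q [ 0.08  0.66 -0.21  2.07  0.31  0.44 -0.36]
(494.5, 6.6, 14, 90.5) -> [-0.03, 0.03, 6.54] [0.0, -0.0, 0.3]
```

View pics/w3.png

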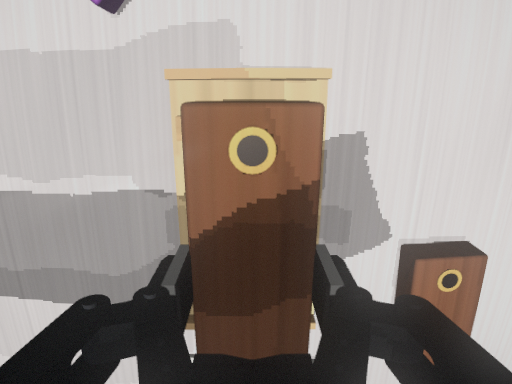

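The block hangs over the tray, parallel to it. The tray's end-lip outer corners are at (166,72) and (330,70). I check these by casting rays.

```bash
python3 - <<'E'
from h import *
import pickle;P=pickle.load(open("w3.pkl","rb"))
a=cast(P,[(166,70),(330,69)],16);print(a.round(1),a.mean(0)-[0,93,0])
b=cast(P,[(182,106),(323,104)],79.4+26-8);print(b.round(1),b.mean(0)-[0,75,0])
E
```

```text
[[443.1  95.9  16. ]
 [540.3  97.9  16. ]] [491.709122     3.92696355  16.        ]
[[468.7  77.9  97.4]
 [520.3  79.4  97.4]] [494.49409089   3.67921356  97.4       ]
```

Call:
jog_arm(
  increments=[4, 0, -0.1, 3, 0, 0, 0, 4, 0, -0.1, 5, 0, 0, 0, 4, 0, -0.1, 6, 0, 0, 0, 4, 0, -0.1, 6.4, 0, 0, 0, 4, 0, -0.1, 6.4, 0, 0, 0, 4, 0, -0.1, 6.4, 0, 0, 0],
)

```text
clock: 15.85
eef_pos: [493.5, 6.2, 15.9]
tool_rot: [3.14, -0.0, 1.581]
force: [0.2, -0.2, -0.8]
width: 52.4
gripper_force: 64.3
```

Call:
jog_arm(
  increments=[4, 0, 0, 0.1, 0, 0, 0, 4, 0, 0, 0.1, 0, 0, 0, 6.8, 0, 0, 0.1, 0, 0, 0, 6.8, 0, 0, 0.1, 0, 0, 0, 6.8, 0, 0, 0.1, 0, 0, 0, 6.8, 0, 0, -1, 0, 0, 0, 6.8, 0, 0, -4, 0, 0, 0, 8.5, 0, 0, -8, 0, 0, 0, 8.5, 0, 0, -12, 0, 0, 0, 8.5, 0, 0, -12, 0, 0, 0],
)

```text
clock: 16.85
eef_pos: [496.3, 6.4, 140.6]
tool_rot: [3.132, -0.0, 1.58]
force: [1.4, 0.9, -0.1]
width: 85.1
gripper_force: 0.0
```

```bash
python3 - <<'E'
from h import *
wal("top",(100,310,100,405));wal("top",(100,310,100,405),32,)
plan((644.7,-269.2,100,85.8),(644.7,-269.2,10,85.8))
P=par("wrist");snap("wrist","w4")
E
```

```text
top (636.4, -68.8, 97.7, 51.2, np.float32(93.2), 302, 179)
top (644.4, -268.4, 123.4, 51.1, np.float32(85.7), 371, 175)
top (634.9, -68.1, 97.1, 52.2, np.float32(93.5), 302, 179)
top (643.5, -266.9, 123.4, 50.8, np.float32(85.7), 371, 175)
t 16.95 pos [493.5   5.8 136.9] rpy [179.8   0.   90.5] w 84.9 F [-0.3  0.6 -1. ] q [ 0.12  0.56 -0.28  2.04  0.27  0.57 -0.34]
(644.7, -269.2, 100, 85.8) -> [-27.64, 14.85, 3.74] [0.2, 0.0, 4.7]
(644.7, -269.2, 10, 85.8) -> [-27.64, 14.82, 12.74] [0.2, 0.0, 4.7]
```

View pics/w4.png

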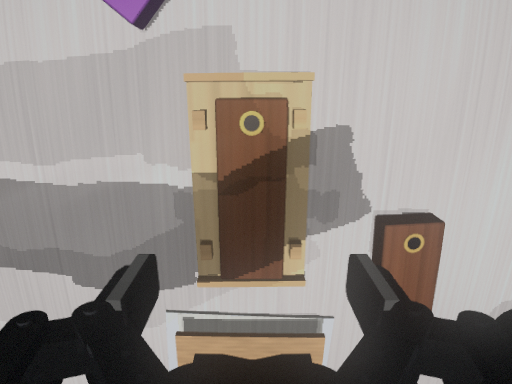

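The long block lies flat in the middle of the tray (columns 217–288, rows 98–280), inside the stops. Next, sheet 1 at (494,-164).

```bash
python3 - <<'E'
from h import *
plan((494.2,-164,70,-0.4),(494.2,-164,11,-0.4))
E
```

```text
t 17.0 pos [492.6   5.8 135.7] rpy [180.    0.   90.5] w 85.3 F [-0.1 -0.4 -0.7] q [ 0.12  0.56 -0.28  2.04  0.28  0.57 -0.34]
(494.2, -164, 70, -0.4) -> [-16.97, -0.0, 6.58] [0.0, 0.0, 90.9]
(494.2, -164, 11, -0.4) -> [-16.97, -0.01, 12.48] [0.0, 0.0, 90.9]
```

Call:
jog_arm(
  increments=[8.5, -4, 0, 2, 0, 0, 8, 8.5, -7, 0, 3, 0, 0, 16, 8.5, -10, 0, 4, 0, 0, 24, 8.5, -13, 0, 5, 0, 0, 32, 8.5, -16, 0, 6, 0, 0, 40, 8.5, -17, 0, 6.6, 0, 0, 48, 8.5, -17, 0, 6.6, 0, 0, 56, 8.5, -17, 0, 6.6, 0, 0, 64, 8.5, -17, 0, 6.6, 0, 0, 72, 8.5, -17, 0, 6.6, 0, 0, 80, 8.5, -17, 0, 6.6, 0, 0, 88, 8.5, -17, 0, 6.6, 0, 0, 91, 8.5, -17, 0, 6.6, 0, 0, 91],
)

```text
clock: 18.3
eef_pos: [493.4, -163.5, 68.0]
tool_rot: [-3.141, 0.003, -0.007]
force: [0.1, -0.6, -0.7]
width: 84.9
gripper_force: 0.0
```

```bash
cat >> h.py <<'E'
def sheets(n,z=31,amin=200,roi=None):
    P=par(n);im=ctrl.get_image(n);h=cv2.cvtColor(im,cv2.COLOR_RGB2HSV)
    m=cv2.inRange(h,np.array((12,110,60)),np.array((18,200,180)))
    if roi: k=np.zeros_like(m);k[roi[0]:roi[1],roi[2]:roi[3]]=255;m&=k
    for r in rects(P,m,z,amin): print(n,r)
    return im,P
E
python3 - <<'E'
from h import *
im,P=sheets("wrist",amin=1500)
plan((494.2,-164,11,-0.4))
for px in proj(P,[(494.2+a,-164+b,31) for a in(-70,70) for b in (-32,32)]): print(px.round())
cv2.imwrite("pics/w5.png",im[:,:,::-1])
E
```

```text
t 18.35 pos [ 493.6 -163.6   68.2] rpy [-180.     0.2   -0.3] w 85.0 F [-0.5 -0.7 -0. ] q [ 0.18  0.7   0.14  2.01 -0.2   0.44 -1.11]
(494.2, -164, 11, -0.4) -> [0.08, 0.04, 5.72] [-0.0, 0.2, 0.1]
[301. 326.]
[205. 327.]
[312. 106.]
[191. 107.]
```

View pics/w5.png

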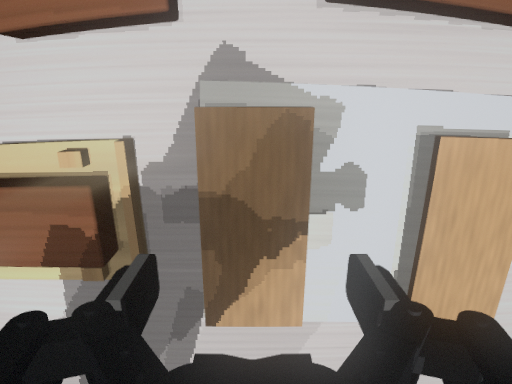

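The wrist view shows sheet 1 at columns 195–313, rows 107–327, matching the prediction to within 2 mm. Gripping it.

Call:
jog_arm(
  increments=[8.5, 0.1, 0, 3, 0, 0, 0, 8.5, 0.1, 0, 5, 0, 0, 0, 8.5, 0.1, 0, 5.6, 0, 0, 0, 8.5, 0.1, 0, 5.6, 0, 0, 0, 5, 0.1, 0, 5.6, 0, 0, 0, 5, 0.1, 0, 5.6, 0, 0, 0, 5, 0.1, 0, 5.6, 0, 0, 0, 5, 0.1, 0, 5.6, 0, 0, 0, 5, 0.1, 0, 5.6, 0, 0, 0, 5, 0.1, 0, 5.6, 0, 0, 0],
)

```text
clock: 19.35
eef_pos: [496.1, -164.2, 14.7]
tool_rot: [3.141, -0.002, -0.008]
force: [-1.7, 1.0, 6.0]
width: 61.8
gripper_force: 65.1
```

```bash
python3 - <<'E'
from h import *
plan((494,-164,75,-0.4),(493,4.5,75,90.5))
E
```

```text
t 19.35 pos [ 496.1 -164.2   14.7] rpy [ 1.8e+02 -1.0e-01 -4.0e-01] w 61.8 F [-1.7  1.   6. ] q [ 0.2   0.8   0.1   2.02 -0.22  0.33 -1.1 ]
(494, -164, 75, -0.4) -> [-0.2, -0.02, -6.03] [0.0, -0.1, -0.0]
(493, 4.5, 75, 90.5) -> [-0.43, -16.86, -6.04] [0.1, -0.1, -90.9]
```

Call:
jog_arm(
  increments=[5, 0, 0, -3, 0, 0, 0, 5, 0, 0, -6, 0, 0, 0, 5, 0, -1, -6, 0, 0, -7, 5, 0, -2.5, -6, 0, 0, -15, 5, -0.1, -4, -6, 0, 0, -23, 5, -0.2, -5.5, -6, 0, 0, -31, 5, -0.3, -7, -6, 0, 0, -39, 5, -0.4, -8.5, -6, 0, 0, -47, 5, -0.4, -10, -6, 0, 0, -55, 5, -0.4, -11.5, -6, 0, 0, -63, 5, -0.4, -13, -6, 0, 0, -71, 5, -0.4, -14.5, -6, 0, 0, -79, 5, -0.4, -16, -6, 0, 0, -86, 5, -0.4, -17, -6, 0, 0, -91, 5, -0.4, -17, -6, 0, 0, -91, 5, -0.4, -17, -6, 0, 0, -91],
)

```text
clock: 20.95
eef_pos: [493.0, 5.6, 73.7]
tool_rot: [3.141, 0.001, 1.579]
force: [-0.4, 0.5, -0.8]
width: 61.9
gripper_force: 66.1
```

```bash
python3 - <<'E'
from h import *
im,P=sheets("wrist",z=70,amin=1500)
plan((493,6,43,90.5))
cv2.imwrite("pics/w6.png",im[:,:,::-1])
E
```

```text
wrist (494.4, -12.7, 93.0, 55.5, np.float32(100.6), 252, 270)
t 21.0 pos [493.    5.2  73.6] rpy [180.    0.   90.4] w 62.2 F [-0.1 -0.3 -1.2] q [ 0.07  0.67 -0.21  2.08  0.32  0.42 -0.38]
(493, 6, 43, 90.5) -> [0.08, -0.0, 3.06] [0.0, 0.0, -0.1]
```

View pics/w6.png

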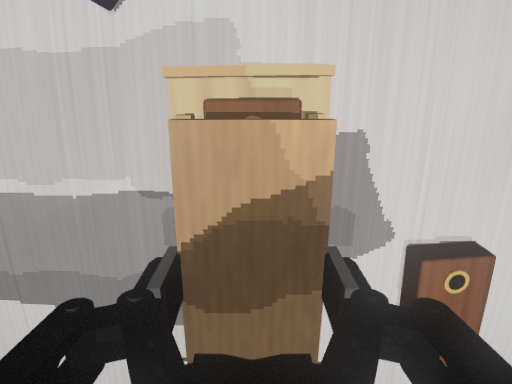

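The sheet is held level over the block (columns 170–335, far edge at row 119). Lowering it by 3.0 cm and releasing.

Call:
jog_arm(
  increments=[5, 0.1, 0, 1.5, 0, 0, 0, 5, 0.1, 0, 2.5, 0, 0, 0, 5, 0.1, 0, 3, 0, 0, 0, 5, 0.1, 0, 3.1, 0, 0, 0, 5, 0.1, 0, 3.1, 0, 0, 0, 7.8, 0.1, 0, 3.1, 0, 0, 0, 7.8, 0.1, 0, 3.1, 0, 0, 0, 7.8, 0.1, 0, 3.1, 0, 0, 0, 7.8, 0.1, 0, 2.5, 0, 0, 0, 8.3, 0.1, 0, 0, 0, 0, 0, 8.5, 0.1, 0, -4, 0, 0, 0, 8.5, 0.1, 0, -6, 0, 0, 0, 8.5, 0.1, 0, -6, 0, 0, 0],
)

```text
clock: 22.3
eef_pos: [495.0, 7.2, 136.5]
tool_rot: [3.135, -0.0, 1.58]
force: [0.5, 0.3, 0.9]
width: 85.1
gripper_force: 0.0
```

```bash
python3 - <<'E'
from h import *
P=par("wrist")
print(proj(P,[(493+a,4+b,38) for a in(-32,32) for b in (-70,70)]).round())
im,P=sheets("wrist",z=38,amin=1500)
cv2.imwrite("pics/w7.png",im[:,:,::-1])
wal("top",(100,310,320,405))
plan((644.5,-269,60,85.8),(644.5,-269,8,85.8))
E
```

```text
[[208. 280.]
 [202. 107.]
 [285. 281.]
 [292. 108.]]
wrist (500.6, 10.0, 62.5, 39.4, np.float32(89.5), 255, 192)
top (644.4, -268.6, 123.6, 51.0, np.float32(85.6), 371, 175)
t 22.4 pos [493.    6.9 133.8] rpy [179.9   0.   90.5] w 84.7 F [ 0.2  0.3 -1.4] q [ 0.12  0.57 -0.28  2.04  0.28  0.57 -0.34]
(644.5, -269, 60, 85.8) -> [-27.73, 14.89, 7.4] [0.1, 0.0, 4.7]
(644.5, -269, 8, 85.8) -> [-27.73, 14.88, 12.6] [0.1, 0.0, 4.7]
```

View pics/w7.png

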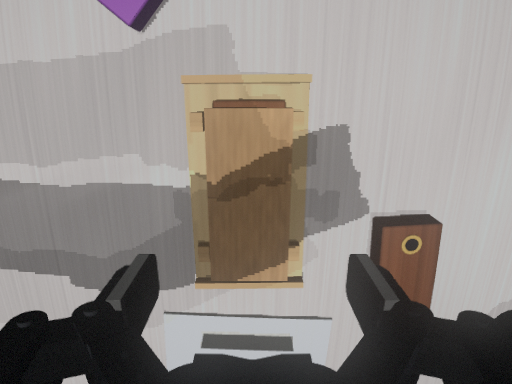

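The sheet lies centred on the long block (columns 205–292, rows 107–282, as predicted). Next, the mid block at (644.5,-269), unmoved.

Call:
jog_arm(
  increments=[8.5, -5, 2.5, 1, 0, 0, 1, 8.5, -9, 5, 2, 0, 0, 2, 8.5, -13, 7, 3, 0, 0, 3, 8.5, -17, 9, 4, 0, 0, 4.7, 8.5, -21, 11.5, 5, 0, 0, 4.7, 8.5, -25, 13.5, 6, 0, 0, 4.7, 8.5, -27.7, 14.9, 7.4, 0, 0, 4.7, 8.5, -27.7, 14.9, 7.4, 0, 0, 4.7, 8.5, -27.7, 14.9, 7.4, 0, 0, 4.7, 8.5, -27.7, 14.9, 10.5, 0, 0, 4.7, 8.5, -27.7, 14.9, 12.8, 0, 0, 4.7, 8.5, -27.7, 14.9, 12.8, 0, 0, 4.7],
)

```text
clock: 23.6
eef_pos: [641.4, -264.9, 1.9]
tool_rot: [-3.134, -0.003, 1.501]
force: [-0.6, -0.7, -0.1]
width: 85.2
gripper_force: 0.0
```

```bash
python3 - <<'E'
from h import *
plan((644.5,-269,5,85.8))
P=par("wrist");im=ctrl.get_image("wrist");h=cv2.cvtColor(im,cv2.COLOR_RGB2HSV)
m=cv2.inRange(h,np.array((3,120,20)),np.array((15,255,120)))
print(proj(P,[(644.5+r*np.sin(.0),-269+62.5,26)]).round(), [ (y,np.where(m[y]>0)[0][[0,-1]].tolist()) for y in range(60,330,40) if m[y].any()], np.where(m[:,255]>0)[0][[0,-1]] if m[:,255].any() else None) if 0 else print([ (y,np.where(m[y]>0)[0][[0,-1]].tolist()) for y in range(20,330,30) if m[y].any()])
E
```

```text
t 23.6 pos [ 641.4 -264.9    1.9] rpy [-179.6   -0.2   86. ] w 85.2 F [-0.6 -0.7 -0.1] q [ 0.49  0.98 -0.25  1.5   0.33  0.71  0.02]
(644.5, -269, 5, 85.8) -> [-0.38, 0.34, -0.31] [-0.4, -0.2, 0.2]
[(170, [255, 263]), (200, [218, 312]), (230, [196, 321]), (260, [204, 309]), (290, [213, 312]), (320, [233, 300])]
```

Close the fingers, centring slightly first.

Call:
jog_arm(
  increments=[8.5, -0.3, 0.3, -0.2, 0, 0, 0, 4, -0.3, 0.3, -0.2, 0, 0, 0, 4, -0.3, 0.3, -0.2, 0, 0, 0, 4, -0.3, 0.3, -0.2, 0, 0, 0, 4, -0.3, 0.3, -0.2, 0, 0, 0, 4, -0.3, 0.3, -0.2, 0, 0, 0, 4, -0.3, 0.3, -0.2, 0, 0, 0],
)

```text
clock: 24.35
eef_pos: [648.0, -272.1, 9.1]
tool_rot: [3.14, 0.001, 1.498]
force: [-0.7, -0.3, 5.4]
width: 52.4
gripper_force: 65.1
```

```bash
python3 - <<'E'
from h import *
plan((644.5,-269,100,85.8),(600,0,100,130),(520,225,70,190))
E
```

```text
t 24.35 pos [ 648.  -272.1    9.1] rpy [179.9   0.   85.8] w 52.4 F [-0.7 -0.3  5.4] q [ 0.5   0.98 -0.26  1.49  0.32  0.72  0.03]
(644.5, -269, 100, 85.8) -> [0.28, -0.36, -9.09] [0.1, 0.0, 0.0]
(600, 0, 100, 130) -> [26.78, -6.75, -9.12] [0.1, 0.1, -44.2]
(520, 225, 70, 190) -> [48.65, -16.36, -6.16] [0.0, 0.1, -104.2]
```

Call:
jog_arm(
  increments=[4, 0, 0, -3, 0, 0, 0, 4, 0, 0, -6, 0, 0, 0, 4, 1, -0.2, -9, 0, 0, -2, 4, 4, -1, -9, 0, 0, -8, 4, 7, -2, -9, 0, 0, -15, 4, 10, -3, -9, 0, 0, -22, 4, 13, -4, -9, 0, 0, -29, 4, 16, -5, -9, 0, 0, -36, 4, 19, -6, -9, 0, 0, -43, 4, 22, -7, -9, 0, 0, -50, 4, 25, -8, -9, 0, 0, -57, 4, 28, -9, -9, 0, 0, -64, 4, 31, -10, -9, 0, 0, -71, 4, 34, -11, -9, 0, 0, -78, 4, 37, -12, -9, 0, 0, -85, 4, 40, -13, -9, 0, 0, -92, 4, 43, -14, -9, 0, 0, -98, 4, 46, -15.5, -8, 0, 0, -102, 4, 48, -16.4, -7, 0, 0, -104, 4, 48, -16.4, -7, 0, 0, -104],
)

```text
clock: 26.35
eef_pos: [516.0, 223.2, 76.9]
tool_rot: [3.138, -0.001, -2.963]
force: [-0.2, 0.3, -0.5]
width: 52.5
gripper_force: 64.2
```

```bash
python3 - <<'E'
from h import *
plan((511,235,45,-89.5),(511,284,11.5,-89.5))
E
```

```text
t 26.35 pos [516.  223.2  76.9] rpy [ 1.798e+02 -1.000e-01 -1.698e+02] w 52.5 F [-0.2  0.3 -0.5] q [-0.04  0.81 -0.67  1.88  0.74  0.72  0.6 ]
(511, 235, 45, -89.5) -> [0.28, 1.25, 3.2] [0.2, 0.1, -80.3]
(511, 284, 11.5, -89.5) -> [-0.59, 6.06, 6.56] [0.2, 0.1, -80.3]
```

Call:
jog_arm(
  increments=[4, 0.3, 1.2, 1, 0, 0, -8, 4, 0.3, 1.2, 2, 0, 0, -16, 4, 0.3, 1.2, 3.2, 0, 0, -24, 4, 0.3, 1.2, 3.2, 0, 0, -32, 4, 0.3, 1.2, 3.2, 0, 0, -40, 4, 0.3, 1.2, 3.2, 0, 0, -48, 4, 0.3, 1.2, 3.2, 0, 0, -56, 4, 0.3, 1.2, 3.2, 0, 0, -64, 4, 0.3, 1.2, 3.2, 0, 0, -72, 4, 0.3, 1.2, 3.2, 0, 0, -79, 4, 0.2, 2, 4.5, 0, 0, -80.3, 4, -0.1, 3.5, 6, 0, 0, -80.3, 4, -0.4, 5, 6.5, 0, 0, -80.3, 4, -0.6, 6.1, 6.5, 0, 0, -80.3, 4, -0.7, 6.6, 6.5, 0, 0, -80.3, 4, -0.7, 6.6, 6.5, 0, 0, -80.3],
)

```text
clock: 27.95
eef_pos: [514.0, 286.7, 12.9]
tool_rot: [-3.141, 0.001, -1.567]
force: [0.0, 0.2, -1.5]
width: 52.6
gripper_force: 64.2
```

```bash
python3 - <<'E'
from h import *
plan((511,304,11.5,-89.5))
E
```

```text
t 27.95 pos [514.  286.7  12.9] rpy [-1.80e+02  1.00e-01 -8.98e+01] w 52.6 F [ 0.   0.2 -1.5] q [-0.04  1.04 -0.9   1.82  1.08  0.87  1.66]
(511, 304, 11.5, -89.5) -> [-1.73, 0.3, 0.14] [-0.0, 0.1, -0.3]
```

Call:
jog_arm(
  increments=[4, -0.5, 0.2, 0, 0, 0, 0, 4, -1, 0.2, 0, 0, 0, 0, 4, -1.3, 0.2, 0, 0, 0, 0, 4, -1.5, 0.2, 0, 0, 0, 0, 4, -1.7, 0.2, 0, 0, 0, 0, 4, -1.7, 0.2, 0, 0, 0, 0],
)

```text
clock: 28.55
eef_pos: [511.9, 301.4, 12.2]
tool_rot: [3.141, -0.002, -1.568]
force: [-1.2, -3.9, -0.1]
width: 52.3
gripper_force: 64.4
```

```bash
cat >> h.py <<'E'
def F(n=4):
    f=[]
    for i in range(n): f.append(ctrl.read_state()['force']);ctrl.get_image("top")
    print("F",np.mean(f,0).round(2),"pad in est",round((-np.mean(f,0)[1]-1)/5*12,1))
E
python3 - <<'E'
from h import *
F(3);plan((511,306,11.5,-89.5))
E
```

```text
F [-1.22 -3.71  0.16] pad in est 6.5
t 28.7 pos [511.9 301.4  12.2] rpy [ 1.80e+02 -1.00e-01 -8.99e+01] w 52.6 F [-0.8 -3.6 -0.1] q [-0.06  1.04 -0.9   1.8   1.08  0.88  1.65]
(511, 306, 11.5, -89.5) -> [-0.46, 0.08, 0.07] [0.0, -0.1, -0.4]
```

Call:
jog_arm(
  increments=[4, -0.2, 0, 0, 0, 0, 0, 4, -0.3, 0, 0, 0, 0, 0, 4, -0.3, 0, 0, 0, 0, 0, 4, -0.3, 0, 0, 0, 0, 0],
)

```text
clock: 29.1
eef_pos: [511.8, 304.6, 12.1]
tool_rot: [3.141, -0.001, -1.568]
force: [-0.5, -5.2, -0.1]
width: 52.4
gripper_force: 64.4
```

```bash
python3 - <<'E'
from h import *
F(3);plan((511,225,45,-89.5),(511,225,45,150))
E
```

```text
F [-1.52 -4.35  0.03] pad in est 8.0
t 29.25 pos [511.8 304.6  12.1] rpy [ 1.80e+02 -1.00e-01 -8.98e+01] w 52.7 F [-1.5 -4.7 -0.3] q [-0.07  1.04 -0.9   1.8   1.07  0.88  1.65]
(511, 225, 45, -89.5) -> [7.96, 0.1, -3.28] [0.0, -0.1, -0.3]
(511, 225, 45, 150) -> [7.96, 0.1, -3.28] [-0.1, -0.1, 120.2]
```

Call:
jog_arm(
  increments=[4, 1.5, 0, 0, 0, 0, 0, 4, 4, 0, -1.5, 0, 0, 0, 4, 8, 0, -3.3, 0, 0, 0, 4, 8, 0, -3.3, 0, 0, 8, 4, 8, 0, -3.3, 0, 0, 16, 4, 8, 0, -3.3, 0, 0, 24, 4, 8, 0, -3.3, 0, 0, 32, 4, 8, 0, -3.3, 0, 0, 40, 4, 8, 0, -3.3, 0, 0, 48, 4, 8, 0, -3.3, 0, 0, 56, 4, 8, 0, -3.3, 0, 0, 64, 4, 8, 0, -3.3, 0, 0, 72, 4, 8, 0, -3.3, 0, 0, 80, 4, 8, 0, -3.3, 0, 0, 88, 4, 8, 0, -3.3, 0, 0, 96, 4, 8, 0, -3.3, 0, 0, 104, 4, 8, 0, -3.3, 0, 0, 112, 4, 8, 0, -3.3, 0, 0, 120, 4, 8, 0, -3.3, 0, 0, 128, 4, 8, 0, -3.3, 0, 0, 134],
)

```text
clock: 31.25
eef_pos: [513.0, 226.4, 45.8]
tool_rot: [3.138, -0.001, 2.372]
force: [0.1, 0.4, -1.4]
width: 52.4
gripper_force: 64.2
```

```bash
python3 - <<'E'
from h import *
plan((511,235,45,90.5),(511,282,11.5,90.5))
E
```

```text
t 31.25 pos [513.  226.4  45.8] rpy [179.8  -0.  135.9] w 52.4 F [ 0.1  0.4 -1.4] q [-0.21  0.8  -0.39  1.9   0.56  0.54 -0.18]
(511, 235, 45, 90.5) -> [0.75, 0.48, 0.08] [0.2, -0.1, 45.4]
(511, 282, 11.5, 90.5) -> [4.02, 3.84, 3.45] [0.2, -0.1, 45.4]
```

Call:
jog_arm(
  increments=[4, 0.8, 0.5, 0, 0, 0, 8, 4, 0.8, 0.5, 0, 0, 0, 16, 4, 0.8, 0.5, 0, 0, 0, 24, 4, 0.8, 0.5, 0, 0, 0, 32, 4, 0.8, 0.5, 0, 0, 0, 40, 4, 0.8, 0.5, 0, 0, 0, 45.4, 4, 1.5, 1.2, 1.5, 0, 0, 45.4, 4, 2.5, 2.2, 3, 0, 0, 45.4, 4, 3.3, 3.1, 3.4, 0, 0, 45.4, 4, 4, 3.8, 3.4, 0, 0, 45.4, 4, 4, 3.8, 3.4, 0, 0, 45.4],
)

```text
clock: 32.35
eef_pos: [509.2, 284.0, 10.8]
tool_rot: [3.141, -0.003, 1.588]
force: [0.1, 0.7, -1.8]
width: 52.7
gripper_force: 64.2
```

```bash
python3 - <<'E'
from h import *
plan((511,299,11.5,90.5))
E
```

```text
t 32.35 pos [509.2 284.   10.8] rpy [180.   -0.2  91. ] w 52.7 F [ 0.1  0.7 -1.8] q [-0.45  0.85 -0.17  1.85  0.28  0.46 -0.8 ]
(511, 299, 11.5, 90.5) -> [1.5, 0.21, -0.06] [0.0, -0.2, 0.5]
```

Call:
jog_arm(
  increments=[4, 0.4, 0.1, 0, 0, 0, 0, 4, 0.8, 0.2, 0, 0, 0, 0, 4, 1.1, 0.2, 0, 0, 0, 0, 4, 1.4, 0.2, 0, 0, 0, 0, 4, 1.6, 0.2, 0, 0, 0, 0, 4, 1.6, 0.2, 0, 0, 0, 0],
)

```text
clock: 32.95
eef_pos: [511.7, 295.7, 11.4]
tool_rot: [3.141, 0.001, 1.584]
force: [1.2, -1.3, -0.4]
width: 52.4
gripper_force: 64.3
```

```bash
python3 - <<'E'
from h import *
F(3);plan((511,299,11.5,90.5))
E
```

```text
F [ 0.7  -2.3  -0.61] pad in est 3.1
t 33.1 pos [511.7 295.6  11.4] rpy [180.    0.   90.7] w 52.5 F [ 1.  -2.5 -0.1] q [-0.47  0.86 -0.17  1.83  0.28  0.48 -0.81]
(511, 299, 11.5, 90.5) -> [0.34, -0.07, -0.01] [0.0, 0.0, 0.2]
```

Call:
jog_arm(
  increments=[4, 0.3, 0, 0, 0, 0, 0, 4, 0.6, 0, 0, 0, 0, 0, 4, 0.6, 0, 0, 0, 0, 0, 4, 0.6, 0, 0, 0, 0, 0],
)

```text
clock: 33.5
eef_pos: [511.4, 301.6, 11.3]
tool_rot: [-3.141, 0.001, 1.584]
force: [1.4, -4.8, 0.5]
width: 52.7
gripper_force: 64.4
```

```bash
python3 - <<'E'
from h import *
F(3);plan()
E
```

```text
F [ 0.92 -5.51  0.43] pad in est 10.8
t 33.65 pos [511.4 301.5  11.2] rpy [-1.80e+02  1.00e-01  9.07e+01] w 52.3 F [ 1.2 -4.8  0.4] q [-0.48  0.86 -0.17  1.82  0.28  0.49 -0.82]
```

Call:
jog_arm(
  increments=[4, -1.5, 0, 0, 0, 0, 0, 4, -4, 0, -2, 0, 0, 0, 4, -8, 0, -5, 0, 0, 0, 4, -12, -0.5, -8, 0, 0, 0, 4, -16, -1, -8, 0, 0, 0, 4, -20, -1.5, -8, 0, 0, 0, 4, -24, -1.8, -8, 0, 0, 0, 4, -27, -1.8, -8, 0, 0, 0, 4, -29, -1.8, -8, 0, 0, 0, 4, -30, -1.8, -8, 0, 0, 0, 4, -30, -1.8, -8, 0, 0, 0, 4, -30, -1.8, -8, 0, 0, 0],
)

```text
clock: 34.85
eef_pos: [497.6, 3.7, 91.4]
tool_rot: [3.141, -0.002, 1.585]
force: [0.5, -0.7, -1.6]
width: 52.5
gripper_force: 64.3
```

```bash
python3 - <<'E'
from h import *
plan((493,1.5,48,90.5))
P=par("wrist");im=ctrl.get_image("wrist");h=cv2.cvtColor(im,cv2.COLOR_RGB2HSV)
cv2.imwrite("pics/w8.png",im[:,:,::-1])
m=cv2.inRange(h,np.array((3,120,20)),np.array((15,255,110)))
s=cv2.inRange(h,np.array((12,100,50)),np.array((18,200,200)))
print("predicted sheet far corners",proj(P,[(461,74,38),(525,74,38)]).round(), "block far top corners",proj(P,[(466,66,108),(520,66,108)]).round())
for y in range(60,200,8):
    a=np.where(m[y,120:400]>0)[0];b=np.where(s[y,120:400]>0)[0]
    print(y,(a[[0,-1]]+120).tolist() if len(a) else 0,len(a),(b[[0,-1]]+120).tolist() if len(b) else 0,len(b))
E
```

```text
t 34.85 pos [497.6   3.7  91.4] rpy [ 1.80e+02 -1.00e-01  9.08e+01] w 52.5 F [ 0.5 -0.7 -1.6] q [ 0.11  0.65 -0.26  2.06  0.34  0.48 -0.38]
(493, 1.5, 48, 90.5) -> [-0.22, -0.46, 4.34] [0.0, -0.1, 0.3]
predicted sheet far corners [[188. 103.]
 [299. 105.]] block far top corners [[168. 130.]
 [310. 132.]]
60 0 0 0 0
68 0 0 0 0
76 0 0 0 0
84 0 0 0 0
92 0 0 0 0
100 0 0 [201, 289] 58
108 0 0 0 0
116 0 0 [219, 285] 54
124 [245, 260] 4 [210, 290] 69
132 0 0 [193, 305] 29
140 0 0 [194, 281] 22
148 0 0 [197, 272] 10
156 0 0 [201, 297] 8
164 0 0 [192, 270] 11
172 0 0 [228, 228] 1
180 0 0 [203, 290] 8
188 [299, 299] 1 [213, 232] 2
196 [274, 301] 19 [192, 295] 9
```

View pics/w8.png

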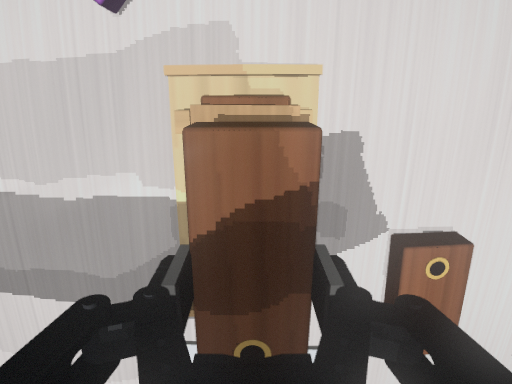

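The mid block hangs over the sheet. The sheet's far corners are at (189,105) and (300,105), within 1 px of prediction, so the stack has not moved. Lowering.

Call:
jog_arm(
  increments=[4, -0.2, -0.45, 1.5, 0, 0, 0, 4, -0.2, -0.45, 3, 0, 0, 0, 4, -0.2, -0.45, 4, 0, 0, 0, 4, -0.2, -0.45, 4.3, 0, 0, 0, 4, -0.2, -0.45, 4.3, 0, 0, 0],
)

```text
clock: 35.4
eef_pos: [492.8, 0.9, 48.0]
tool_rot: [-3.141, -0.0, 1.585]
force: [-0.2, -0.4, -1.5]
width: 52.4
gripper_force: 64.2
```

```bash
python3 - <<'E'
from h import *
plan((493,1.5,47.3,90.5))
E
```

```text
t 35.4 pos [492.8   0.9  48. ] rpy [-180.    -0.    90.8] w 52.4 F [-0.2 -0.4 -1.5] q [ 0.08  0.72 -0.2   2.09  0.38  0.37 -0.42]
(493, 1.5, 47.3, 90.5) -> [0.06, 0.02, 0.07] [-0.0, -0.0, 0.3]
```

Call:
jog_arm(
  increments=[4, 0.1, 0, 0.1, 0, 0, 0, 4, 0.1, 0, 0.1, 0, 0, 0, 6.8, 0.1, 0, 0.1, 0, 0, 0, 6.8, 0.1, 0, 0.1, 0, 0, 0, 6.8, 0.1, 0, 0.1, 0, 0, 0, 7, 0.1, 0, -1, 0, 0, 0, 7.5, 0.1, 0, -4, 0, 0, 0, 8.5, 0.1, 0, -8, 0, 0, 0, 8.5, 0.1, 0, -9.5, 0, 0, 0, 8.5, 0.1, 0, -9.5, 0, 0, 0],
)

```text
clock: 36.4
eef_pos: [494.7, 1.1, 146.4]
tool_rot: [3.136, -0.0, 1.584]
force: [0.3, 0.4, 0.2]
width: 85.2
gripper_force: 0.0
```

```bash
python3 - <<'E'
from h import *
P=par("wrist");im=ctrl.get_image("wrist");cv2.imwrite("pics/w9.png",im[:,:,::-1])
g=cv2.cvtColor(im,cv2.COLOR_RGB2GRAY)
a=np.radians(90.5);ax=np.array([np.cos(a),np.sin(a)]);n=np.array([-ax[1],ax[0]])
def rc(L,W,z): return [(*(np.array([493,4])+i*L/2*ax+j*W/2*n),z) for i in(1,-1) for j in(1,-1)]
print("pred block top",proj(P,rc(125,54,64)).round().tolist(),"sheet",proj(P,rc(140,64,38)).round().tolist())
h=cv2.cvtColor(im,cv2.COLOR_RGB2HSV)
for x in [(240,180),(240,250)]:print(h[x[1],x[0]])
# strong edges along row 160 and column 250
r=cv2.GaussianBlur(g,(3,3),0).astype(int)
print("row150",[ (x,int(r[150,x+2]-r[150,x-2])) for x in range(180,330) if abs(r[150,x+2]-r[150,x-2])>25])
print("col240",[ (y,int(r[y+2,240]-r[y-2,240])) for y in range(60,320) if abs(r[y+2,240]-r[y-2,240])>20])
sheets("top",roi=(190,270,320,405))
plan((478,-299,70,0))
E
```

```text
pred block top [[207.0, 110.0], [288.0, 110.0], [212.0, 276.0], [282.0, 276.0]] sheet [[204.0, 98.0], [291.0, 98.0], [210.0, 268.0], [285.0, 268.0]]
[ 10 110  72]
[ 17 111  92]
row150 [(207, -39), (208, -55), (209, -69), (210, -61), (211, -44), (288, 27), (289, 34), (290, 33)]
col240 [(72, -21), (73, -38), (74, -23), (77, 34), (88, -31), (89, -64), (90, -79), (91, -70), (92, -40), (97, 28), (98, 42), (99, 45), (100, 38), (107, -44), (108, -70), (109, -79), (110, -62), (113, 27), (114, 23), (169, -29), (170, -34), (171, -30), (249, 30), (250, 37), (251, 34), (252, 26), (261, -24), (262, -33), (263, -33), (264, -26), (274, 63), (275, 103), (276, 115), (277, 99), (278, 55), (301, -37), (302, -71), (303, -60), (305, 37), (306, 76), (307, 65), (308, 28)]
top (478.0, -298.4, 135.9, 64.5, np.float32(179.1), 385, 232)
t 36.5 pos [492.8   0.7 143.8] rpy [180.    0.   90.7] w 84.9 F [-0.1  0.1 -0.2] q [ 0.16  0.55 -0.32  2.03  0.29  0.6  -0.34]
(478, -299, 70, 0) -> [-29.95, -1.87, 7.39] [0.0, -0.0, 90.7]
```

Edges measured in the picture match the prediction to about 2 px: mid block far end at row 109–113, left side at col 209, sheet edge at row 98. So the mid block is correctly stacked. Now sheet 2.

Call:
jog_arm(
  increments=[8.5, -4, 0, 1, 0, 0, 8, 8.5, -8, -0.5, 2, 0, 0, 16, 8.5, -12, -1, 3, 0, 0, 24, 8.5, -16, -1.3, 4, 0, 0, 32, 8.5, -20, -1.6, 5, 0, 0, 40, 8.5, -24, -1.9, 6, 0, 0, 48, 8.5, -28, -1.9, 7.4, 0, 0, 56, 8.5, -30, -1.9, 7.4, 0, 0, 64, 8.5, -30, -1.9, 7.4, 0, 0, 72, 8.5, -30, -1.9, 7.4, 0, 0, 80, 8.5, -30, -1.9, 7.4, 0, 0, 88, 8.5, -30, -1.9, 7.4, 0, 0, 91.5, 8.5, -30, -1.9, 7.4, 0, 0, 91.5],
)

```text
clock: 37.8
eef_pos: [476.9, -298.6, 68.0]
tool_rot: [-3.141, 0.003, -0.013]
force: [0.4, 0.1, 0.6]
width: 85.1
gripper_force: 0.0
```

```bash
python3 - <<'E'
from h import *
plan((478,-298.7,11.5,-0.9))
E
```

```text
t 37.8 pos [ 476.9 -298.6   68. ] rpy [-180.     0.2   -0.7] w 85.1 F [0.4 0.1 0.6] q [ 0.45  0.74  0.09  1.89 -0.13  0.52 -0.95]
(478, -298.7, 11.5, -0.9) -> [0.12, 0.02, 5.65] [-0.0, 0.2, 0.2]
```

Call:
jog_arm(
  increments=[8.5, 0.1, 0, 3, 0, 0, 0, 8.5, 0.1, 0, 5, 0, 0, 0, 8.5, 0.1, 0, 5.6, 0, 0, 0, 8.5, 0.1, 0, 5.6, 0, 0, 0, 5, 0.1, 0, 5.6, 0, 0, 0, 5, 0.1, 0, 5.6, 0, 0, 0, 5, 0.1, 0, 5.6, 0, 0, 0, 5, 0.1, 0, 5.6, 0, 0, 0, 5, 0.1, 0, 5.6, 0, 0, 0, 5, 0.1, 0, 5.6, 0, 0, 0],
)

```text
clock: 38.8
eef_pos: [479.4, -299.7, 14.7]
tool_rot: [3.141, -0.002, -0.013]
force: [-1.6, 0.4, 5.9]
width: 62.1
gripper_force: 65.6
```

```bash
python3 - <<'E'
from h import *
plan((493,6,115,90.5))
E
```

```text
t 38.8 pos [ 479.4 -299.7   14.7] rpy [ 1.8e+02 -1.0e-01 -7.0e-01] w 62.1 F [-1.6  0.4  5.9] q [ 0.46  0.83  0.07  1.91 -0.14  0.41 -0.95]
(493, 6, 115, 90.5) -> [0.98, -30.57, -10.06] [0.1, -0.0, -91.2]
```

Call:
jog_arm(
  increments=[5, 0, 0, -4, 0, 0, 0, 5, 0, -1, -8, 0, 0, 0, 5, 0, -3, -10, 0, 0, -7, 5, 0.1, -6, -10, 0, 0, -15, 5, 0.2, -9, -10, 0, 0, -23, 5, 0.3, -12, -10, 0, 0, -31, 5, 0.4, -15, -10, 0, 0, -39, 5, 0.5, -18, -10, 0, 0, -47, 5, 0.6, -21, -10, 0, 0, -55, 5, 0.7, -24, -10, 0, 0, -63, 5, 0.8, -27, -10, 0, 0, -71, 5, 0.9, -29, -10, 0, 0, -79, 5, 1, -30, -10, 0, 0, -86, 5, 1, -30.5, -10, 0, 0, -91, 5, 1, -30.5, -10, 0, 0, -91, 5, 1, -30.5, -10, 0, 0, -91],
)

```text
clock: 40.4
eef_pos: [492.9, 5.2, 113.6]
tool_rot: [3.141, 0.0, 1.573]
force: [0.7, 0.1, -0.7]
width: 62.3
gripper_force: 65.9
```

```bash
cat >> h.py <<'E'
def edges(im,row=None,col=None,lo=60,hi=330,th=25):
    r=cv2.GaussianBlur(cv2.cvtColor(im,cv2.COLOR_RGB2GRAY),(3,3),0).astype(int)
    v=r[row] if row is not None else r[:,col]
    d=v[4:]-v[:-4];out=[]
    for i in range(lo,hi):
        k=i-2
        if abs(d[k])>th and abs(d[k])==abs(d[k-3:k+4]).max(): out.append((i,int(d[k])))
    print("edges row" if row is not None else "edges col",row if row is not None else col,out)
E
python3 - <<'E'
from h import *
P=par("wrist");im=ctrl.get_image("wrist");cv2.imwrite("pics/w10.png",im[:,:,::-1])
print("pred held sheet far",proj(P,[(461,74.1,111),(525,74.1,111)]).round().tolist(),"lower sheet far",proj(P,[(461,74,38),(525,74,38)]).round().tolist())
edges(im,row=150,lo=120,hi=400);edges(im,col=240)
plan((493,5.5,75,90.5))
E
```

```text
pred held sheet far [[175.0, 111.0], [324.0, 111.0]] lower sheet far [[201.0, 105.0], [300.0, 105.0]]
edges row 150 [(170, -29), (335, -28), (356, 56)]
edges col 240 [(81, 37), (96, -86), (105, 44), (109, -52), (117, 53), (118, 53), (206, -56)]
t 40.45 pos [492.9   4.9 113.5] rpy [180.    0.   90.1] w 62.3 F [-0.4 -0.5 -0.2] q [ 0.12  0.6  -0.27  2.05  0.31  0.52 -0.38]
(493, 5.5, 75, 90.5) -> [0.06, 0.01, 3.85] [0.0, 0.0, -0.4]
```

```bash
python3 - <<'E'
from h import *
P=par("wrist");im=cv2.imread("pics/w10.png")[:,:,::-1].copy()
edges(im,row=122,lo=120,hi=400,th=12);edges(im,row=250,lo=120,hi=400,th=12)
for z in(109,115,120,125): 
    a=cast(P,[(169,120),(336,120)],z);print(z,np.linalg.norm(a[0]-a[1]).round(1),a.mean(0).round(1)-[0,70,0])
print(-P[2][:3,:3].T@P[2][:3,3])
E
```

```text
edges row 122 [(168, -28), (337, 26)]
edges row 250 [(166, -48), (177, 31), (181, -24), (338, 119), (384, -117), (397, 36)]
109 73.2 [ 4.942e+02 -2.000e-01  1.090e+02]
115 70.2 [4.942e+02 3.000e-01 1.150e+02]
120 67.7 [494.2   0.6 120. ]
125 65.2 [494.2   1.  125. ]
[493.87629178  80.61380059 255.45028843]
```

Correction: the sheet rides 10 mm above the TCP (width-consistent top at about 128 mm), so the right placing height is TCP ≈ 54 mm, not 75. The sheet's centre is about 3.5 mm behind the TCP in y.

Call:
jog_arm(
  increments=[5, 0.2, 0, 2, 0, 0, 0, 5, 0.2, 0, 4, 0, 0, 0, 5, 0.2, 0, 5, 0, 0, -0.4, 5, 0.2, 0, 5.6, 0, 0, -0.4, 5, 0.2, 0, 5.8, 0, 0, -0.4, 5, 0.2, 0, 5.8, 0, 0, -0.4],
)

```text
clock: 41.05
eef_pos: [493.0, 7.5, 55.5]
tool_rot: [3.141, 0.0, 1.582]
force: [0.3, -0.7, 0.1]
width: 62.1
gripper_force: 65.9
```

```bash
python3 - <<'E'
from h import *
plan((493,7,54,90.5))
E
```

```text
t 41.05 pos [493.    7.5  55.5] rpy [180.    0.   90.6] w 62.1 F [ 0.3 -0.7  0.1] q [ 0.07  0.71 -0.21  2.09  0.36  0.38 -0.42]
(493, 7, 54, 90.5) -> [-0.05, 0.0, 0.15] [0.0, 0.0, 0.1]
```

Call:
jog_arm(
  increments=[5, 0, 0, 0.1, 0, 0, 0, 5, 0, 0, 0.1, 0, 0, 0, 7.8, 0, 0, 0.1, 0, 0, 0, 7.8, 0, 0, 0.1, 0, 0, 0, 7.8, 0, 0, 0.1, 0, 0, 0, 7.8, 0, 0, -1, 0, 0, 0, 8.3, 0, 0, -4, 0, 0, 0, 8.5, 0, 0, -8, 0, 0, 0, 8.5, 0, 0, -10.5, 0, 0, 0, 8.5, 0, 0, -10.5, 0, 0, 0, 8.5, 0, 0, -10.5, 0, 0, 0],
)

```text
clock: 42.15
eef_pos: [493.0, 7.4, 161.2]
tool_rot: [3.14, 0.0, 1.582]
force: [-0.1, -0.3, -1.3]
width: 84.8
gripper_force: 0.0
```

```bash
python3 - <<'E'
from h import *
P=par("wrist");im=ctrl.get_image("wrist");cv2.imwrite("pics/w11.png",im[:,:,::-1])
a=np.radians(90.5);ax=np.array([np.cos(a),np.sin(a)]);n=np.array([-ax[1],ax[0]])
def rc(L,W,z): return [(*(np.array([493,4])+i*L/2*ax+j*W/2*n),z) for i in(1,-1) for j in(1,-1)]
print("pred sheet2",proj(P,rc(140,64,70)).round().tolist(),"sheet1",proj(P,rc(140,64,38)).round().tolist())
edges(im,row=150,lo=120,hi=400,th=20);edges(im,row=230,lo=120,hi=330,th=20);edges(im,col=225);edges(im,col=275)
wal("top",(100,310,280,345))
plan((636.4,-69,60,93.2),(636.4,-69,5,93.2))
E
```

```text
pred sheet2 [[204.0, 108.0], [297.0, 108.0], [211.0, 285.0], [289.0, 285.0]] sheet1 [[209.0, 106.0], [291.0, 106.0], [215.0, 266.0], [285.0, 266.0]]
edges row 150 [(208, -34), (284, -33), (348, 54)]
edges row 230 [(302, 56)]
edges col 225 [(99, -80), (107, 49), (176, -41), (177, -41), (284, 88), (298, -66), (302, 70), (318, -93)]
edges col 275 [(99, -77), (107, 66), (153, -51), (270, 40), (284, 41), (300, -64), (304, 71), (320, -96)]
top (636.4, -68.8, 97.7, 50.9, np.float32(93.5), 302, 179)
t 42.25 pos [492.    7.4 159.8] rpy [-179.9    0.    90.7] w 84.8 F [-0.8  0.  -0.3] q [ 0.15  0.53 -0.32  2.02  0.27  0.64 -0.34]
(636.4, -69, 60, 93.2) -> [-7.8, 14.36, 9.96] [-0.1, 0.0, -2.5]
(636.4, -69, 5, 93.2) -> [-7.8, 14.37, 15.46] [-0.1, 0.0, -2.5]
```

Sheet 2's ends are at rows 107 and 284, as predicted (108 and 285), so it is well placed. The short block is unmoved at (636.4,-69).

Call:
jog_arm(
  increments=[8.5, -2, 4, 0, 0, 0, -1, 8.5, -5, 9, 0, 0, 0, -2.5, 8.5, -7.8, 14.4, 2, 0, 0, -2.6, 8.5, -7.8, 14.4, 6, 0, 0, -2.6, 8.5, -7.8, 14.4, 10, 0, 0, -2.6, 8.5, -7.8, 14.4, 13, 0, 0, -2.6, 8.5, -7.8, 14.4, 15, 0, 0, -2.6, 8.5, -7.8, 14.4, 15.4, 0, 0, -2.6, 8.5, -7.8, 14.4, 15.4, 0, 0, -2.6, 8.5, -7.8, 14.4, 15.4, 0, 0, -2.6, 4, -7.8, 14.4, 15.4, 0, 0, -2.6, 4, -7.8, 14.4, 15.4, 0, 0, -2.6, 4, -7.8, 14.4, 15.4, 0, 0, -2.6, 4, -7.8, 14.4, 15.4, 0, 0, -2.6, 4, -7.8, 14.4, 15.4, 0, 0, -2.6, 4, -7.8, 14.4, 15.4, 0, 0, -2.6],
)

```text
clock: 43.85
eef_pos: [638.6, -68.8, 7.9]
tool_rot: [3.14, 0.0, 1.628]
force: [0.1, -0.6, 6.2]
width: 52.4
gripper_force: 64.8
```

```bash
python3 - <<'E'
from h import *
plan((620,-69,80,93),(511,250,60,90.5))
E
```

```text
t 43.85 pos [638.6 -68.8   7.9] rpy [179.9   0.   93.2] w 52.4 F [ 0.1 -0.6  6.2] q [ 0.22  0.92 -0.26  1.68  0.37  0.6  -0.2 ]
(620, -69, 80, 93) -> [0.08, -1.84, -7.22] [0.1, 0.0, 0.2]
(511, 250, 60, 90.5) -> [32.55, -10.92, -5.25] [0.1, 0.0, 2.7]
```

Call:
jog_arm(
  increments=[4, 0, 0, -3, 0, 0, 0, 4, 0, 0, -6, 0, 0, 0, 4, 2, 0, -8, 0, 0, 0, 4, 6, 0, -8, 0, 0, 0, 4, 10, -1, -8, 0, 0, 1, 4, 14, -2.5, -8, 0, 0, 2, 4, 18, -4.5, -8, 0, 0, 2.7, 4, 22, -6.5, -8, 0, 0, 2.7, 4, 26, -8.5, -8, 0, 0, 2.7, 4, 30, -10, -7, 0, 0, 2.7, 4, 32.5, -10.9, -5.5, 0, 0, 2.7, 4, 32.5, -10.9, -5.5, 0, 0, 2.7, 4, 32.5, -10.9, -5.5, 0, 0, 2.7],
)

```text
clock: 45.15
eef_pos: [509.9, 249.9, 61.2]
tool_rot: [-3.141, 0.001, 1.582]
force: [-0.5, -0.3, -0.4]
width: 52.1
gripper_force: 63.8
```

```bash
python3 - <<'E'
from h import *
plan((511,296,12,90.5))
E
```

```text
t 45.15 pos [509.9 249.9  61.2] rpy [-180.     0.    90.7] w 52.1 F [-0.5 -0.3 -0.4] q [-0.37  0.76 -0.21  1.88  0.28  0.53 -0.76]
(511, 296, 12, 90.5) -> [4.61, 0.16, 4.92] [-0.0, 0.0, 0.2]
```

Call:
jog_arm(
  increments=[4, 1, 0, 2, 0, 0, 0, 4, 2, 0.1, 4, 0, 0, 0, 4, 3, 0.1, 4.9, 0, 0, 0, 4, 4, 0.1, 4.9, 0, 0, 0, 4, 4.8, 0.1, 4.9, 0, 0, 0, 4, 5.3, 0.1, 4.9, 0, 0, 0, 4, 5.8, 0.1, 4.9, 0, 0, 0, 4, 6.2, 0.1, 4.9, 0, 0, 0, 4, 6.2, 0.1, 4.9, 0, 0, 0],
)

```text
clock: 46.05
eef_pos: [511.2, 311.2, 12.7]
tool_rot: [3.141, 0.001, 1.581]
force: [1.3, -2.2, 0.7]
width: 52.7
gripper_force: 64.1
```

```bash
python3 - <<'E'
from h import *
F(3);plan((511,315,12,90.5))
E
```

```text
F [ 0.74 -2.64  0.93] pad in est 3.9
t 46.2 pos [511.1 310.6  12.4] rpy [1.80e+02 1.00e-01 9.05e+01] w 52.3 F [ 0.9 -3.7  0.7] q [-0.49  0.86 -0.17  1.81  0.28  0.5  -0.84]
(511, 315, 12, 90.5) -> [0.44, -0.0, 0.04] [0.0, 0.1, 0.0]
```

Call:
jog_arm(
  increments=[4, 0.3, 0, 0, 0, 0, 0, 4, 0.5, 0, 0, 0, 0, 0, 4, 0.5, 0, 0, 0, 0, 0, 4, 0.5, 0, 0, 0, 0, 0],
)

```text
clock: 46.6
eef_pos: [510.8, 315.9, 12.3]
tool_rot: [-3.142, 0.001, 1.58]
force: [0.7, -3.9, 1.3]
width: 52.8
gripper_force: 64.1
```

```bash
python3 - <<'E'
from h import *
F(3);plan((511,235,45,90.5))
E
```

```text
F [ 0.91 -4.14  1.14] pad in est 7.5
t 46.75 pos [510.8 316.1  12.3] rpy [-180.     0.    90.5] w 52.7 F [ 1.3 -4.4  1.4] q [-0.49  0.86 -0.17  1.8   0.28  0.5  -0.84]
(511, 235, 45, 90.5) -> [-8.11, -0.06, -3.27] [-0.0, 0.0, 0.0]
```

One more 2 mm for margin, then check.

Call:
jog_arm(
  increments=[4, 0.2, 0, 0, 0, 0, 0, 4, 0.2, 0, 0, 0, 0, 0, 4, 0.2, 0, 0, 0, 0, 0, 4, 0.2, 0, 0, 0, 0, 0],
)

```text
clock: 47.15
eef_pos: [510.7, 317.9, 12.3]
tool_rot: [-3.141, 0.001, 1.58]
force: [1.3, -5.8, 1.8]
width: 52.8
gripper_force: 64.1
```

Call:
jog_arm(
  increments=[4, -1.5, 0, 0, 0, 0, 0, 4, -4, 0, -1.5, 0, 0, 0, 4, -8.2, 0, -3.4, 0, 0, 0, 4, -8.2, 0, -3.4, 0, 0, -6, 4, -8.2, 0, -3.4, 0, 0, -13, 4, -8.2, 0, -3.4, 0, 0, -21, 4, -8.2, 0, -3.4, 0, 0, -29, 4, -8.2, 0, -3.4, 0, 0, -37, 4, -8.2, 0, -3.4, 0, 0, -45, 4, -8.2, 0, -3.4, 0, 0, -53, 4, -8.2, 0, -3.4, 0, 0, -61, 4, -8.2, 0, -3.4, 0, 0, -69, 4, -8.2, 0, -3.4, 0, 0, -77, 4, -8.2, 0, -3.4, 0, 0, -85, 4, -8.2, 0, -3.4, 0, 0, -93, 4, -8.2, 0, -3.4, 0, 0, -101, 4, -8.2, 0, -3.4, 0, 0, -109, 4, -8.2, 0, -3.4, 0, 0, -116, 4, -8.2, 0, -3.4, 0, 0, -120, 4, -8.2, 0, -3.4, 0, 0, -120],
)

```text
clock: 49.15
eef_pos: [511.1, 237.4, 46.4]
tool_rot: [3.139, 0.001, -2.608]
force: [-0.2, 0.4, -0.6]
width: 52.5
gripper_force: 63.9
```

```bash
python3 - <<'E'
from h import *
plan((511,245,45,-89.5),(511,298,12,-89.5))
E
```

```text
t 49.15 pos [511.1 237.4  46.4] rpy [ 179.8    0.  -149.4] w 52.5 F [-0.2  0.4 -0.6] q [-0.03  0.89 -0.74  1.89  0.89  0.73  0.81]
(511, 245, 45, -89.5) -> [-0.38, 0.66, 0.14] [0.1, 0.1, -59.9]
(511, 298, 12, -89.5) -> [-3.07, 5.22, 3.45] [0.1, 0.1, -59.9]
```

Call:
jog_arm(
  increments=[4, -0.4, 0.7, 0, 0, 0, -8, 4, -0.4, 0.7, 0, 0, 0, -16, 4, -0.4, 0.7, 0, 0, 0, -24, 4, -0.4, 0.7, 0, 0, 0, -32, 4, -0.4, 0.7, 0, 0, 0, -40, 4, -0.4, 0.7, 0, 0, 0, -48, 4, -0.4, 0.7, 0, 0, 0, -55, 4, -0.4, 0.7, 0.5, 0, 0, -60, 4, -0.4, 0.7, 1.5, 0, 0, -60, 4, -1.2, 1.9, 2.5, 0, 0, -60, 4, -1.9, 3.2, 3.4, 0, 0, -60, 4, -2.5, 4.3, 3.4, 0, 0, -60, 4, -3.1, 5.2, 3.4, 0, 0, -60, 4, -3.1, 5.2, 3.4, 0, 0, -60],
)

```text
clock: 50.55
eef_pos: [511.5, 299.8, 13.0]
tool_rot: [-3.141, 0.003, -1.56]
force: [-0.1, -0.4, -0.7]
width: 52.4
gripper_force: 63.9
```

```bash
python3 - <<'E'
from h import *
plan((511,312,12,-89.5))
E
```

```text
t 50.55 pos [511.5 299.8  13. ] rpy [-180.     0.2  -89.4] w 52.4 F [-0.1 -0.4 -0.7] q [-0.05  1.05 -0.92  1.81  1.09  0.89  1.64]
(511, 312, 12, -89.5) -> [-1.22, 0.04, 0.1] [-0.0, 0.2, 0.1]
```

Call:
jog_arm(
  increments=[4, -0.4, 0, 0, 0, 0, 0, 4, -0.8, 0, 0, 0, 0, 0, 4, -1.1, 0, 0, 0, 0, 0, 4, -1.4, 0, 0, 0, 0, 0, 4, -1.4, 0, 0, 0, 0, 0, 4, -1.4, 0, 0, 0, 0, 0],
)

```text
clock: 51.15
eef_pos: [511.8, 310.2, 12.3]
tool_rot: [-3.141, -0.001, -1.561]
force: [0.4, -2.6, 1.6]
width: 52.4
gripper_force: 64.1
```

```bash
python3 - <<'E'
from h import *
F(3);plan()
E
```

```text
F [ 0.31 -2.72  0.83] pad in est 4.1
t 51.3 pos [511.7 310.5  12.3] rpy [-180.    -0.   -89.5] w 52.5 F [ 0.3 -3.4  2. ] q [-0.07  1.06 -0.92  1.79  1.09  0.9   1.64]
```

Call:
jog_arm(
  increments=[4, -0.3, 0, 0, 0, 0, 0, 4, -0.5, 0, 0, 0, 0, 0, 4, -0.5, 0, 0, 0, 0, 0, 4, -0.5, 0, 0, 0, 0, 0],
)

```text
clock: 51.7
eef_pos: [511.6, 315.5, 12.2]
tool_rot: [3.142, -0.001, -1.561]
force: [-0.7, -6.3, 1.8]
width: 52.5
gripper_force: 64.1
```

```bash
python3 - <<'E'
from h import *
F(3);plan((511,235,45,-89.5),(493,5,110,130))
E
```

```text
F [-0.01 -5.05  2.16] pad in est 9.7
t 51.85 pos [511.6 315.4  12.2] rpy [ 1.80e+02 -1.00e-01 -8.94e+01] w 52.6 F [-1.  -5.2  1.3] q [-0.08  1.06 -0.92  1.78  1.09  0.9   1.64]
(511, 235, 45, -89.5) -> [8.05, 0.14, -3.27] [0.0, -0.1, 0.1]
(493, 5, 110, 130) -> [31.04, 2.16, -9.74] [-0.1, -0.0, 140.6]
```

Call:
jog_arm(
  increments=[4, 1.5, 0, 0, 0, 0, 0, 4, 4, 0, -2, 0, 0, 0, 4, 8, 0, -5, 0, 0, 0, 4, 9.5, 0, -8, 0, 0, 8, 4, 11, 0, -10.8, 0, 0, 16, 4, 12.5, 0, -10.8, 0, 0, 24, 4, 14, 0.2, -10.8, 0, 0, 32, 4, 15.5, 0.4, -10.8, 0, 0, 40, 4, 17, 0.6, -10.8, 0, 0, 48, 4, 18.5, 0.8, -10.8, 0, 0, 56, 4, 20, 1, -10.8, 0, 0, 64, 4, 21.5, 1.2, -10.8, 0, 0, 72, 4, 23, 1.4, -10.8, 0, 0, 80, 4, 24.5, 1.6, -10.8, 0, 0, 88, 4, 26, 1.8, -10.8, 0, 0, 96, 4, 27.5, 2, -10.8, 0, 0, 104, 4, 29, 2.1, -10.8, 0, 0, 112, 4, 30, 2.1, -10.8, 0, 0, 120, 4, 31, 2.1, -10.8, 0, 0, 128, 4, 31, 2.1, -10.8, 0, 0, 134],
)

```text
clock: 53.85
eef_pos: [493.9, 5.0, 120.4]
tool_rot: [3.14, 0.001, 2.377]
force: [-0.7, 0.5, -1.0]
width: 52.5
gripper_force: 63.9
```

```bash
python3 - <<'E'
from h import *
plan((493,5,120,90.5),(493,5,79,90.5))
E
```

```text
t 53.85 pos [493.9   5.  120.4] rpy [179.9   0.  136.2] w 52.5 F [-0.7  0.5 -1. ] q [ 0.27  0.62 -0.49  2.04  0.51  0.6   0.23]
(493, 5, 120, 90.5) -> [0.07, -0.06, 0.04] [0.1, -0.0, 45.7]
(493, 5, 79, 90.5) -> [0.07, -0.07, 4.14] [0.1, -0.0, 45.7]
```

Call:
jog_arm(
  increments=[4, 0, 0, 0, 0, 0, 8, 4, 0, 0, 0, 0, 0, 16, 4, 0, 0, 0, 0, 0, 24, 4, 0, 0, 0, 0, 0, 32, 4, 0, 0, 0, 0, 0, 40, 4, 0, 0, 0, 0, 0, 45.7, 4, 0, 0, 0, 0, 0, 45.7, 4, 0, 0, 0, 0, 0, 45.7],
)

```text
clock: 54.65
eef_pos: [493.8, 6.5, 120.4]
tool_rot: [3.14, -0.001, 1.589]
force: [-0.7, 0.4, -0.6]
width: 52.5
gripper_force: 63.9
```

```bash
python3 - <<'E'
from h import *
P=par("wrist");im=ctrl.get_image("wrist");cv2.imwrite("pics/w12.png",im[:,:,::-1])
a=np.radians(90.5);ax=np.array([np.cos(a),np.sin(a)]);n=np.array([-ax[1],ax[0]])
def rc(L,W,z,y=4): return [(*(np.array([493,y])+i*L/2*ax+j*W/2*n),z) for i in(1,) for j in(1,-1)]
s=ctrl.read_state()['eef_pos']
print("pred sheet2",proj(P,rc(140,64,70)).round().tolist(),"held",proj(P,rc(100,54,s[2]+18,s[1]-1)).round().tolist())
edges(im,row=170,lo=120,hi=400,th=20);edges(im,row=120,lo=120,hi=400,th=20);edges(im,col=225);edges(im,col=275)
plan((493,5,79,90.5))
E
```

```text
pred sheet2 [[193.0, 109.0], [305.0, 110.0]] held [[178.0, 166.0], [318.0, 167.0]]
edges row 170 [(184, -107), (320, 59), (360, 57)]
edges row 120 []
edges col 225 [(83, 30), (98, -89), (108, 50), (142, -52), (156, -28), (168, 33)]
edges col 275 [(79, -43), (83, 51), (98, -92), (108, 69), (143, -56), (156, -32), (168, 28), (197, -31)]
t 54.7 pos [493.8   6.3 120.3] rpy [180.  -0.  91.] w 52.7 F [1.  0.6 0.2] q [ 0.12  0.59 -0.27  2.05  0.29  0.54 -0.35]
(493, 5, 79, 90.5) -> [-0.13, -0.08, 4.13] [0.0, -0.0, 0.5]
```

Sheet 2's edge is at row 108 (predicted 109) and the held block's end at row 168 (predicted 166), so everything is aligned. Lowering.

Call:
jog_arm(
  increments=[4, -0.1, -0.1, 1.5, 0, 0, 0, 4, -0.1, -0.1, 3, 0, 0, 0.4, 4, -0.1, -0.1, 3.8, 0, 0, 0.4, 4, -0.1, -0.1, 4.1, 0, 0, 0.4, 4, -0.1, -0.1, 4.1, 0, 0, 0.4, 4, -0.1, -0.1, 4.1, 0, 0, 0.4],
)

```text
clock: 55.3
eef_pos: [493.0, 5.0, 79.7]
tool_rot: [3.141, -0.0, 1.579]
force: [-0.6, 0.1, 0.2]
width: 52.3
gripper_force: 63.9
```

```bash
python3 - <<'E'
from h import *
plan((493,5,78.2,90.5))
E
```

```text
t 55.3 pos [493.    5.   79.7] rpy [180.   -0.   90.5] w 52.3 F [-0.6  0.1  0.2] q [ 0.09  0.66 -0.23  2.07  0.33  0.44 -0.38]
(493, 5, 78.2, 90.5) -> [-0.0, -0.0, 0.15] [0.0, -0.0, -0.0]
```

Call:
jog_arm(
  increments=[4, 0, 0, 0.1, 0, 0, 0, 4, 0, 0, 0.1, 0, 0, 0, 6.8, 0, 0, 0.1, 0, 0, 0, 6.8, 0, 0, 0.1, 0, 0, 0, 6.8, 0, 0, 0.1, 0, 0, 0, 7, 0, 0, -1, 0, 0, 0, 7.5, 0, 0, -4, 0, 0, 0, 8.5, 0, 0, -8, 0, 0, 0, 8.5, 0, 0, -12, 0, 0, 0, 8.5, 0, 0, -12, 0, 0, 0, 8.5, 0, 0, -12, 0, 0, 0],
)

```text
clock: 56.4
eef_pos: [493.1, 4.8, 200.8]
tool_rot: [3.139, 0.0, 1.579]
force: [0.2, -0.5, 0.0]
width: 85.0
gripper_force: 0.0
```

```bash
python3 - <<'E'
from h import *
P=par("wrist");snap("wrist","w13");
a=np.radians(90.5);ax=np.array([np.cos(a),np.sin(a)]);n=np.array([-ax[1],ax[0]])
def rc(L,W,z): return [(*(np.array([493,4])+i*L/2*ax+j*W/2*n),z) for i in(1,-1) for j in(1,-1)]
print("pred short",proj(P,rc(100,54,96)).round().tolist(),"sheet2",proj(P,rc(140,64,70)).round().tolist(),"mid",proj(P,rc(125,54,64)).round().tolist(),"long",proj(P,rc(150,54,32)).round().tolist())
plan()
E
```

```text
pred short [[213.0, 131.0], [286.0, 131.0], [218.0, 253.0], [282.0, 253.0]] sheet2 [[210.0, 102.0], [290.0, 102.0], [216.0, 259.0], [285.0, 259.0]] mid [[217.0, 112.0], [283.0, 112.0], [221.0, 249.0], [279.0, 249.0]] long [[220.0, 96.0], [280.0, 96.0], [224.0, 246.0], [276.0, 246.0]]
t 56.45 pos [492.2   4.6 199.7] rpy [180.    0.   90.4] w 84.9 F [-0.4 -0.6  0.2] q [ 0.17  0.47 -0.34  1.98  0.22  0.73 -0.29]
```

View pics/w13.png

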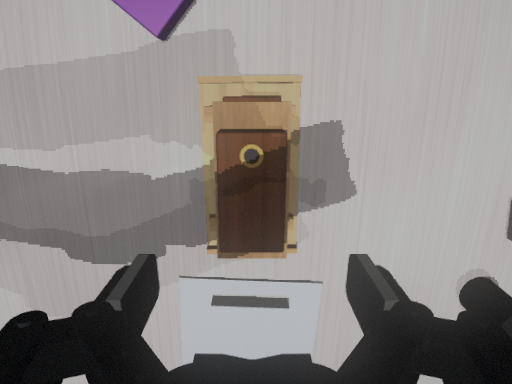

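The final view shows the short block (columns 217–287, rows 130–252) centred on the sheet (columns 212–292, rows 101–258). Its ends match the predictions to about 1 px, the sides sit 2–4 px to the right, and the gripper is clear. Handing in.

```bash
python3 -c "
from cell import ctrl
print(ctrl.finish_job())"
```

```text
the job is handed in; nothing more can be done
None
```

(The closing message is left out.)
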